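# Gauge the stake socket and fit the stake of the right length

## Task

Take the depth rod out of its stand, lower it into the square socket of the steel stake holder until its tip rests on the bottom for a moment, and stand it back in its stand. Then take the one stake whose length suits that depth and stand it in the socket, turned so that its flats sit square in the socket, foot on the bottom: its ball top is then level with the holder's raised flat face. Leave the other two stakes standing in their places, do not disturb the other things on the bench, and let go of everything.

Things in the scene. Friction and masses are not known exactly. Their poses are not given: they have to be found in the camera images.
- holder: fixed steel stake holder: a block 100 mm (x) by 240 mm (y) by 75 mm high, with one square socket in its top; at its -y end it carries the raised flat face, a block 100 x 80 mm and another 70 mm high (its near side is 90 mm from the socket's axis). The origin is on the socket's axis at table height, z up; x and y lie along the sides of the block and of the socket, and the block spans y = -170 to +70 mm
- mouth (a point): centre of the socket's mouth, in the block's top surface, 75 mm above the table; axes as the holder. The socket is 24 x 24 mm, sides along x and y, with a small chamfer at the rim, vertical and blind, with a flat floor. Its depth cannot be seen from outside: it is 38, 50 or 62 mm, drawn anew each time
- face (a point): centre of the top of the raised flat face, 70 mm above the socket's mouth and 130 mm from it along the holder's -y; a stake suits the socket when its length is the socket's depth plus 70 mm (depth 38: short stake, 50: middle, 62: long)
- stand: fixed wooden stand for the stakes, 270 mm (x) by 75 mm (y) by 40 mm high, with three round pockets 32 mm wide and 30 mm deep at x = -85, 0 and +85 mm on its centre line, their floors 10 mm above the table. Origin: centre of its underside
- stake_short_centre (a point): a steel stake: square shank 20 x 20 mm with a slim neck (12 mm thick, 12 mm high) and a 20 mm ball on top (neck and ball take up the top 28 mm), 108 mm long from its flat foot to the top of the ball, about 0.3 kg; it stands upright, foot down, in one of the three pockets of the wooden stand (any order). The point lies on its axis, half-way up (54 mm above the foot); z points up to the ball, x and y are normal to the flats of the shank
- stake_middle_centre (a point): a steel stake: square shank 20 x 20 mm with a slim neck (12 mm thick, 12 mm high) and a 20 mm ball on top (neck and ball take up the top 28 mm), 120 mm long from its flat foot to the top of the ball, about 0.3 kg; it stands upright, foot down, in one of the three pockets of the wooden stand (any order). The point lies on its axis, half-way up (60 mm above the foot); z points up to the ball, x and y are normal to the flats of the shank
- stake_long_centre (a point): a steel stake: square shank 20 x 20 mm with a slim neck (12 mm thick, 12 mm high) and a 20 mm ball on top (neck and ball take up the top 28 mm), 132 mm long from its flat foot to the top of the ball, about 0.3 kg; it stands upright, foot down, in one of the three pockets of the wooden stand (any order). The point lies on its axis, half-way up (66 mm above the foot); z points up to the ball, x and y are normal to the flats of the shank
- rod_stand: fixed wooden block 80 x 80 x 65 mm with a round upright hole 16 mm wide and 55 mm deep in its centre (floor 10 mm above the table), in which the depth rod stands. Origin: centre of its underside
- rod_grip (a point): centre of the square wooden grip of the depth rod (22 x 22 mm, 70 mm high). The rod is 170 mm long in all: the grip above, a round steel rod 12 mm thick and 100 mm long below; about 0.15 kg. The point is 135 mm above the tip; z points from the tip to the grip, x and y are normal to the flats of the grip. It starts standing in its stand, tip down
- rod_tip (a point): centre of the flat lower end of the depth rod, 135 mm below the centre of the grip
- hammer: bystander: hammer lying on the bench, 240 mm long, head 78 mm wide; the origin is on its underside
- crucible: bystander: white ceramic bowl, 90 mm wide, 50 mm high; origin under its centre
- flux_jar: bystander: white jar, 64 mm wide, 60 mm high; origin under its centre
- ring_blank: bystander: steel ring, 60 mm wide, 20 mm high, lying flat; origin under its centre
- brush: bystander: brush lying on the bench, 200 mm long; origin on its underside
- bench_block: bystander: steel block 80 x 80 x 25 mm; origin under its centre
- tumbler: bystander: clear beaker, 70 mm wide, 100 mm high; origin under its centre
- rod: the depth rod as a whole; its origin is the centre of its lower end
- stake_short: the short stake as a whole; its origin is the centre of its foot
- stake_middle: the middle stake as a whole; its origin is the centre of its foot
- stake_long: the long stake as a whole; its origin is the centre of its foot
Not all that is in view belongs to the job. What is shaped like the stake_short but pink or yellow is not meant.

How it is judged:
On the way:
1. the rod's tip has rested at the depth of a socket floor (38, 50 or 62 mm below the mouth), rod upright (horizontal distance between rod_tip and mouth below 0.014 m and angle between rod_tip's own z axis and vertical below 0.2 rad and linear speed of rod below 0.03 m/s and (z of rod_tip in the frame of mouth between -0.042 and -0.034 m or z of rod_tip in the frame of mouth between -0.054 and -0.046 m or z of rod_tip in the frame of mouth between -0.066 and -0.058 m)), for 0.1 s.
At the end, for the whole second after the job is handed in: one stake is upright (0.08 rad) in the socket, within 7 mm of its axis, flats square to 0.15 rad, ball top level with the raised face to 4 mm; the other stakes stand within 15 mm of their start; the rod stands in its stand, tip under 25 mm above the table; all at rest (((z of stake_short_centre in the frame of face between -0.058 and -0.05 m and horizontal distance between stake_short_centre and mouth below 0.007 m and angle between stake_short_centre's own z axis and vertical below 0.08 rad and (angle between the x axis of stake_short_centre and the x axis of mouth, either way round below 0.15 rad or angle between the y axis of stake_short_centre and the x axis of mouth, either way round below 0.15 rad) and distance of each of stake_middle_centre, stake_long_centre from where it was at the start of the episode below 0.015 m and angle between each of stake_middle_centre, stake_long_centre's own z axis and vertical below 0.15 rad) or (z of stake_middle_centre in the frame of face between -0.064 and -0.056 m and horizontal distance between stake_middle_centre and mouth below 0.007 m and angle between stake_middle_centre's own z axis and vertical below 0.08 rad and (angle between the x axis of stake_middle_centre and the x axis of mouth, either way round below 0.15 rad or angle between the y axis of stake_middle_centre and the x axis of mouth, either way round below 0.15 rad) and distance of each of stake_short_centre, stake_long_centre from where it was at the start of the episode below 0.015 m and angle between each of stake_short_centre, stake_long_centre's own z axis and vertical below 0.15 rad) or (z of stake_long_centre in the frame of face between -0.07 and -0.062 m and horizontal distance between stake_long_centre and mouth below 0.007 m and angle between stake_long_centre's own z axis and vertical below 0.08 rad and (angle between the x axis of stake_long_centre and the x axis of mouth, either way round below 0.15 rad or angle between the y axis of stake_long_centre and the x axis of mouth, either way round below 0.15 rad) and distance of each of stake_short_centre, stake_middle_centre from where it was at the start of the episode below 0.015 m and angle between each of stake_short_centre, stake_middle_centre's own z axis and vertical below 0.15 rad)) and z of rod_tip in the frame of rod_stand below 0.025 m and horizontal distance between rod_tip and rod_stand below 0.012 m and angle between rod_tip's own z axis and vertical below 0.15 rad and linear speed of each of rod, stake_short, stake_middle, stake_long below 0.03 m/s); the robot touches nothing.
It fails at once if a bystander was pushed more than 30 mm (distance of any of hammer, crucible, flux_jar, ring_blank, brush, bench_block, tumbler from where it was at the start of the episode above 0.03 m).
It also fails if it takes over 72 s, if anything falls off the work surface, if the arm or the gripper's body presses on something with over 40 N, if the wrist force passes 120 N, or if a joint passes its speed limit or range.

## Robot

A 7-joint arm with a two-finger parallel gripper is mounted at the origin on the work surface. World frame = base frame: x ahead of the robot, y to its left, z up, the work surface at z = 0. Lengths are in m, angles in rad, forces in N, time in s.
With the tool pointing down it reaches from about 0.4 to 0.85 m from the base axis. Payload 10.4 kg.
Tool frame: the origin (TCP) lies at the very end of the fingers, on their centre line; the grasp point (between the pads) lies 19 mm behind it; z points along the fingers, y is the direction in which the jaws open and shut (so a half turn about z gives the same grasp; the last joint's range is limited). The gripper opens to 87 mm and grips with 3 to 60 N. Pads are 19 mm wide; open, the fingers measure 117 mm over their backs; the gripper's body (75 mm by 190 mm) begins 51 mm behind the grasp point.
Start: joints at [1.176, 0.332, -0.065, 1.46, 0.022, 1.35, -0.088], TCP at [0.227, -0.582, 0.223] pointing down, gripper open.
Joint ranges: [-2.6, 2.6], [-0.5, 2.12], [-1.47, 1.34], [0.16, 2.42], [-1.27, 4.41], [0.06, 2.06], [-2.6, 2.6]. Speed limits (rad/s): [2.22, 2.22, 2.79, 2.79, 3.14, 3.14, 3.14].

## Interface

Orientations are given as a unit quaternion [x, y, z, w].
In Python, from bench import read_state, camera, close_job, recognise, masks_of gives the robot as it stands.
- The arm moves only by the tool play_rows, never from a script. Its argument "moves" is a list of rows, each a list of 3 entries, a list of its own where there are three numbers: the shift along the tool's x, y, z in cm, then the turn, a rotation vector about the tool's x, y, z in rad, then the finger opening in cm, from 0 to 8.7. In form: [[[dx, dy, dz], [ax, ay, az], jaw], ...]. A call has 1 to 8 rows; each row is the pose to reach, as a shift and turn from the pose commanded when the call began, along the tool's axes at that moment; what a row does not reach only later rows make up. A row lasts 1/8 s, in which the tool goes at most 62.5 mm and 10.7 degrees, less where a joint would pass 70% of its speed; a pose out of reach is approached as far as the arm can. A call with a gripper value outside its range is refused whole. The fingers move at their own pace and stop on an object; "grip_force" is the grip in N (left out, the last holds). Time passes only in rows, so rows that repeat a pose let the fingers close. It gives the time, the measured TCP pose, the force and the opening at its end, in the units of the state.
- read_state(): the state, without advancing time (a new reading comes with each control period).
- camera(name): name is "scene" or "side" or "wrist"; returns a dict with "frame" (480x640x3 uint8, red, green, blue), "intrinsics" (3x3 intrinsics, pixels), "camera_from_world" (4x4, takes a point from world to camera coordinates). Camera axes: x right, y down, z forward; pixel columns grow to the right and rows downward; lengths in m; the calibration is good to about 2 mm. A picture is of the moment at which its call begins. There is no depth.
- close_job(): hands the job in, once; it reports no verdict.
Trained networks look in a picture, given as the dict that the camera call returned (one of the last four; its "shot" number tells which), for a name from the list of things; names that differ only in an ending like _2 or _b are one class to them, and where a whole thing is asked for, a point or a joint stands for the part that bears it (a point fixed in the world has none). Each returns a list of dicts, best first, with "conf" (0 to 1); they miss things now and then, are a little off and sometimes report something else, mostly with a low value. They report only what shows in the picture. A call takes as long as a camera call. They do not tell look-alikes from the thing itself.
- recognise(picture, query): "at" ([column, row] in pixels, amid what is visible of it).
- masks_of(picture, query): "region" (480x640 bool, what is visible of it) and "at" ([column, row] in pixels, amid what is visible of it).
The state is a dict: "time": time; "joint_positions": joint angles; "joint_vel": joint speeds; "joint_torque": joint torques, N m; "ee_pos": TCP position; "eef_rot": TCP orientation; "ft_force": force on the tool from outside, world axes, zero at the start; "torque": the same for the moment, N m; "width": finger opening in m.
Only numpy, scipy, OpenCV 4.12 (cv2) and the standard library are available. Lean on these libraries where they do the work, as an engineer would, in place of code of your own. Each camera call takes 0.05 s, during which the arm holds its last target.

## Working session

There is one attempt and no reset: what is moved stays moved. The work goes in short steps, Python scripts to look and compute and a tool call to move; the robot and the scene stay as the last step left them, time stands still between calls to the robot, and variables do not carry over. Pictures are saved under pics/ and viewed, and the job is handed in when it is done.

Besides the shell and the picture viewer there is one more tool, called after ">>>" in YAML: its name, and indented under it one key for each argument. play_rows: Moves the arm, as the interface text tells. Its arguments: {"type":"object","properties":{"moves":{"type":"array","items":{"type":"array"}},"grip_force":{"type":"number"}},"required":["moves"]}

```bash
ls; mkdir -p pics; python3 - <<'E'
from bench import *
import cv2,json
s=read_state()
for k in s: print(k,s[k])
for n in ["scene","side","wrist"]:
    c=camera(n)
    cv2.imwrite(f"pics/a_{n}.png",c["frame"][:,:,::-1])
    print(n,c["intrinsics"].tolist() if hasattr(c["intrinsics"],'tolist') else c["intrinsics"]); print(c["camera_from_world"])
E
```

```text
pics
time 0.0
joint_positions [ 1.17637443  0.3328591  -0.06471179  1.46094305  0.02159802  1.34985752
 -0.08846917]
joint_vel [-0.00029236  0.00073151 -0.00010769  0.00181067  0.00148632  0.00036942
 -0.00291696]
joint_torque [-4.54349138e-04 -6.23246956e+01  2.38558918e-02 -3.89909756e+01
 -6.13306649e-02  3.93581972e-02  2.84239781e-05]
ee_pos [ 0.22693772 -0.58194214  0.2217611 ]
eef_rot [ 9.82762262e-01  1.84872565e-01 -1.54468647e-04 -6.68151890e-04]
ft_force [-0.10113637 -0.07578828 -0.31144585]
torque [-0.01113684 -0.02281305  0.02875971]
width 0.0867475886727782
scene [[475.16863013779783, 0.0, 324.15676423756526], [0.0, 475.16863013779783, 252.4014282919597], [0.0, 0.0, 1.0]]
[[ 0.17843086  0.98391477  0.00861097 -0.12621812]
 [ 0.76582899 -0.13337609 -0.62906023 -0.33981835]
 [-0.61779315  0.11883829 -0.77730887  1.30042794]
 [ 0.          0.          0.          1.        ]]
side [[455.77777850082305, 0.0, 326.43985926939774], [0.0, 455.77777850082305, 238.15208238153485], [0.0, 0.0, 1.0]]
[[-0.91914573 -0.39324758  0.02296657  0.52122043]
 [-0.23438344  0.49910774 -0.83423969  0.1900388 ]
 [ 0.31659995 -0.77217084 -0.55092347  0.91162157]
 [ 0.          0.          0.          1.        ]]
wrist [[400.0684896966026, 0.0, 327.50684505457514], [0.0, 400.0684896966026, 244.4527377649994], [0.0, 0.0, 1.0]]
[[ 0.36399019 -0.9314021  -0.00113093 -0.62489015]
 [-0.8998114  -0.35195764  0.25780858 -0.03055457]
 [-0.24052149 -0.09282217 -0.96619535  0.38896968]
 [ 0.          0.          0.          1.        ]]
```

View pics/a_scene.png

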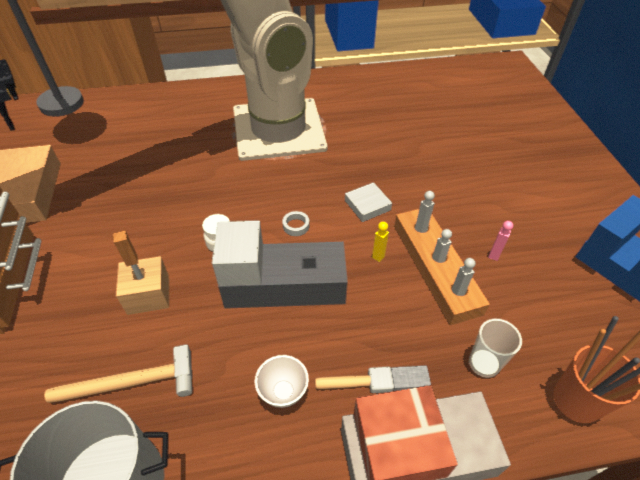

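View pics/a_side.png

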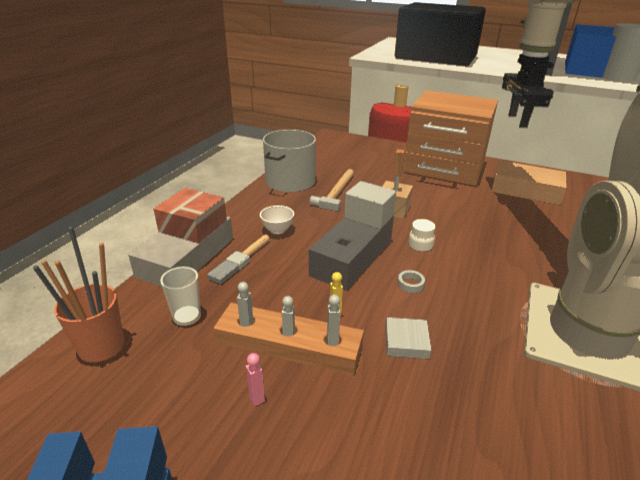

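View pics/a_wrist.png

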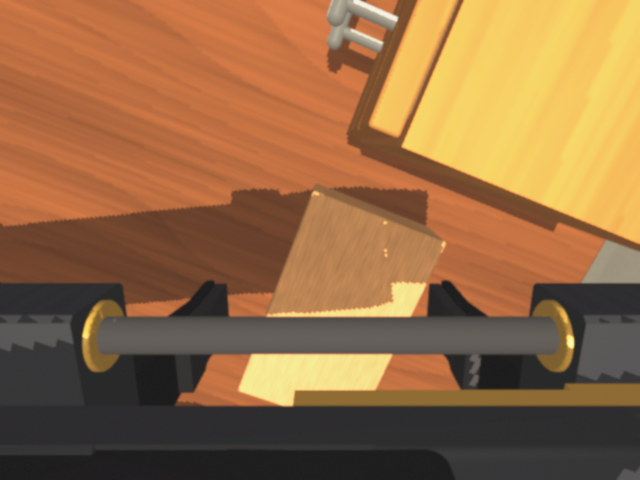

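The scene view shows the rod at (125,250) in its block (142,285), and the holder's socket at (309,263). The stakes are at (425,212), (443,246) and (463,277). The decoys are yellow (381,242) and pink (501,240). Next I'll enlarge these for corner measurements.

```bash
python3 - <<'E'
import cv2
a=cv2.imread("pics/a_scene.png");b=cv2.imread("pics/a_side.png")
def crop(im,x,y,w,h,k,n):
    cv2.imwrite("pics/"+n,cv2.resize(im[y:y+h,x:x+w],None,fx=k,fy=k,interpolation=cv2.INTER_CUBIC))
crop(a,205,215,160,100,5,"c1.png")
crop(b,300,175,110,110,5,"c2.png")
crop(a,100,225,80,95,6,"c3.png")
crop(a,390,180,110,145,4,"c4.png")
crop(b,205,270,170,105,4,"c5.png")
crop(b,370,140,60,80,7,"c6.png")
E
```

```text
(no output)
```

View pics/c1.png

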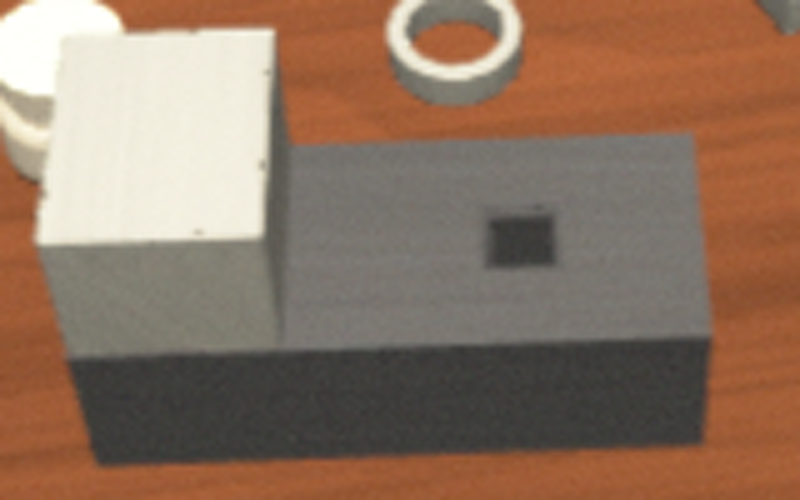

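View pics/c2.png

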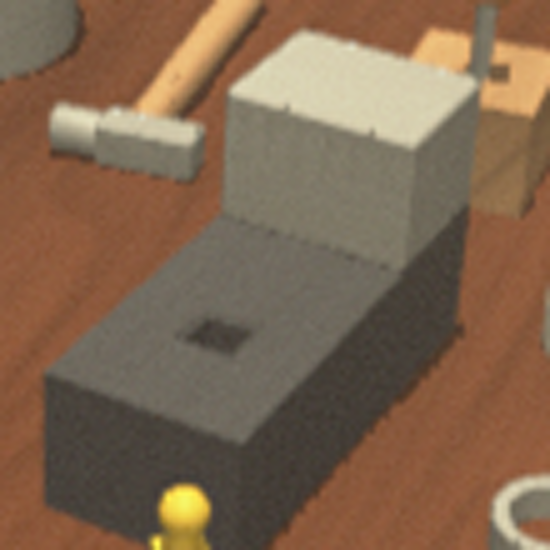

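View pics/c3.png

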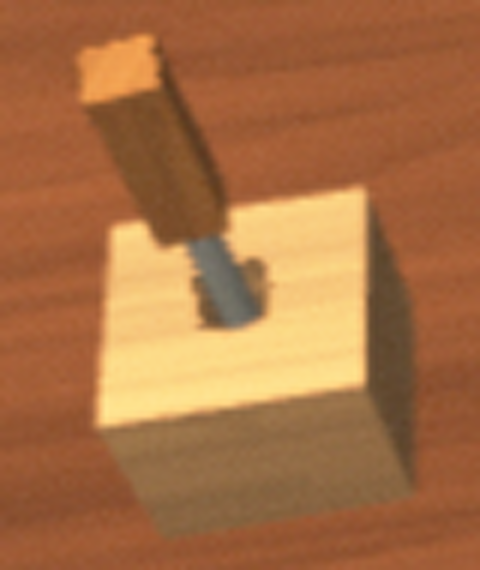

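View pics/c4.png

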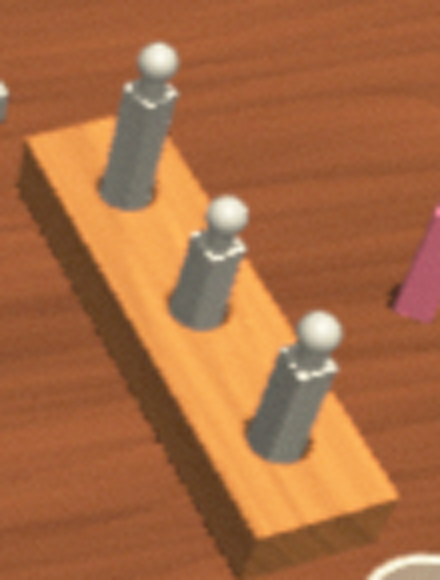

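View pics/c5.png

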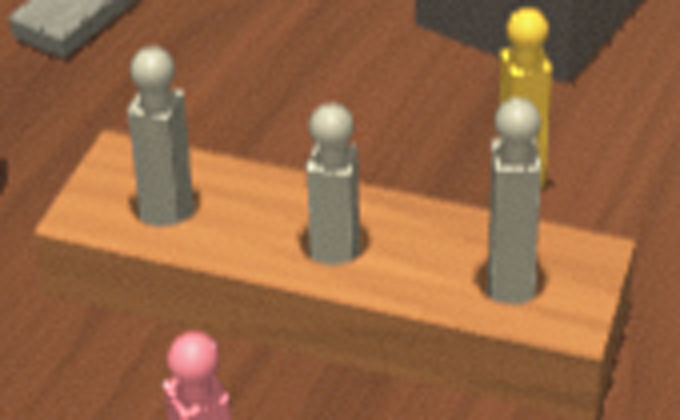

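View pics/c6.png

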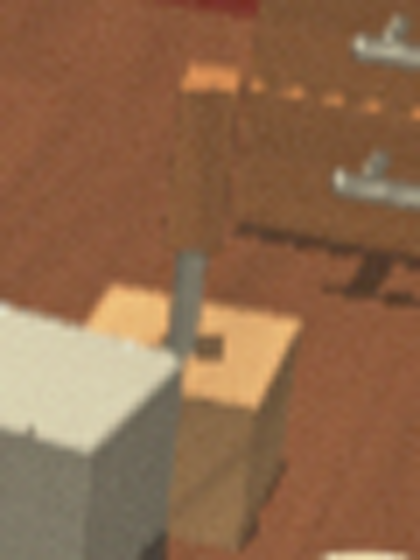

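```bash
cat > H.py <<'E'
import numpy as np
from scipy.optimize import least_squares
from scipy.spatial.transform import Rotation as R
import cv2
def proj(K,T,P):
    P=np.atleast_2d(P);c=P@np.array(T)[:3,:3].T+np.array(T)[:3,3];u=c@np.array(K).T
    return u[:,:2]/u[:,2:]
SC=(np.array([[475.1686,0,324.1568],[0,475.1686,252.4014],[0,0,1]]),np.array([[0.17843086,0.98391477,0.00861097,-0.12621812],[0.76582899,-0.13337609,-0.62906023,-0.33981835],[-0.61779315,0.11883829,-0.77730887,1.30042794]]))
SI=(np.array([[455.7778,0,326.43986],[0,455.7778,238.15208],[0,0,1]]),np.array([[-0.91914573,-0.39324758,0.02296657,0.52122043],[-0.23438344,0.49910774,-0.83423969,0.1900388],[0.31659995,-0.77217084,-0.55092347,0.91162157]]))
def fit(obs,x0,pose):
    # obs: list of (cam, pixel, localpoint); pose(x)->(R,t)
    def f(x):
        Rm,t=pose(x)
        return np.concatenate([(proj(*c,Rm@np.array(p)+t)[0]-np.array(px)) for c,px,p in obs])
    r=least_squares(f,x0,loss='soft_l1');return r.x,f(r.x).reshape(-1,2)
def yawpose(x): return R.from_euler('z',x[2]).as_matrix(),np.array([x[0],x[1],0.])
def tri(*obs):
    # obs (cam,px)
    r=least_squares(lambda X:np.concatenate([proj(*c,X)[0]-px for c,px in obs]),[.5,0,.1])
    return r.x,r.fun
E
cat > m1.py <<'E'
from H import *
np.set_printoptions(precision=4,suppress=True)
C=lambda ox,oy,k:(lambda x,y:((x+.5)/k+ox-.5,(y+.5)/k+oy-.5))
s=C(205,215,5);d=C(300,175,5)
o=[(SC,s(62,35),(-50,-170,145)),(SC,s(275,30),(-50,-90,145)),(SC,s(263,238),(50,-90,145)),(SC,s(37,245),(50,-170,145)),
(SC,s(693,135),(-50,70,75)),(SC,s(711,337),(50,70,75)),(SC,s(703,443),(50,70,0)),(SC,s(98,463),(50,-170,0)),
(SC,s(521,240),(0,0,75)),
(SI,d(230,95),(50,-90,145)),(SI,d(305,30),(50,-170,145)),(SI,d(478,83),(-50,-170,145)),(SI,d(414,150),(-50,-90,145)),
(SI,d(398,267),(-50,-90,75)),(SI,d(222,215),(50,-90,75)),(SI,d(47,375),(50,70,75)),(SI,d(243,442),(-50,70,75)),(SI,d(47,503),(50,70,0)),(SI,d(217,335),(0,0,75))]
o=[(a,b,np.array(c)/1000) for a,b,c in o]
x,r=fit(o,[.5,0,0],yawpose);print("holder",x);print(r.round(1).tolist())
for cam in (SC,SI):
    x1,r1=fit([q for q in o if q[0] is cam],[.5,0,0],yawpose);print(x1,abs(r1).mean())
# rod stand
s=C(100,225,6);d=C(370,140,7)
o=[(SC,s(110,228),(-40,-40,65)),(SC,s(365,188),(-40,40,65)),(SC,s(365,385),(40,40,65)),(SC,s(97,427),(40,-40,65)),(SC,s(165,535),(40,-40,0)),(SC,s(412,490),(40,40,0)),(SC,s(232,295),(0,0,65)),
(SI,d(112,287),(40,-40,65)),(SI,d(302,322),(-40,-40,65)),(SI,d(255,408),(-40,40,65))]
o=[(a,b,np.array(c)/1000) for a,b,c in o]
x,r=fit(o,[.5,-.3,0],yawpose);print("rodstand",x);print(r.round(1).tolist())
# rod: x,y,z tip, rx, ry, yaw
def rp(x): return R.from_euler('xyz',[x[3],x[4],x[5]]).as_matrix(),np.array(x[:3])
o=[(SC,s(80,50),(-11,-11,170)),(SC,s(153,38),(-11,11,170)),(SC,s(160,92),(11,11,170)),(SC,s(88,103),(11,-11,170)),(SC,s(160,243),(11,-11,100)),(SC,s(228,230),(11,11,100)),
(SI,d(213,78),(0,0,170)),(SI,d(203,250),(0,0,100)),(SC,s(208,240),(6,0,100))]
o=[(a,b,np.array(c)/1000) for a,b,c in o]
x,r=fit(o,[x[0],x[1],.01,0,0,0],rp);print("rod",x);print(r.round(1).tolist())
Rm,t=rp(x);print("tilt vec",Rm[:,2],"grip",Rm@[0,0,.135]+t)
# stake stand
s=C(390,180,4);d=C(205,270,4)
o=[(SC,s(25,140),(-135,-37.5,40)),(SC,s(115,117),(-135,37.5,40)),(SC,s(398,493),(135,37.5,40)),(SC,s(258,535),(135,-37.5,40)),(SC,s(240,578),(135,-37.5,0)),
(SI,d(635,243),(-135,-37.5,40)),(SI,d(600,358),(-135,37.5,40)),(SI,d(37,232),(135,37.5,40)),(SI,d(107,130),(135,-37.5,40))]
o=[(a,b,np.array(c)/1000) for a,b,c in o]
x,r=fit(o,[.55,.25,-.4],yawpose);print("stand",x);print(r.round(1).tolist())
Rm,t=yawpose(x)
for i,(a,b) in enumerate([((158,61),(517,119)),((227,214),(331,123)),((319,331),(152,68))]):
    p,r=tri((SC,np.array(s(*a))),(SI,np.array(d(*b))))
    print("ball",p,"pocket",Rm@[(-.085,0,.085)[i],0,0]+t,"len",p[2]+.01-.01,r.round(1))
E
python3 m1.py
```

```text
holder [ 0.5278  0.0021 -0.1284]
[[-0.6, -1.4], [-0.1, -1.8], [0.3, -1.3], [-0.8, -1.1], [-0.0, -1.4], [0.5, -1.0], [0.3, -0.3], [-0.1, 0.4], [0.2, -1.4], [-1.8, -1.8], [-1.5, -1.3], [0.8, -1.9], [-0.2, -1.7], [0.3, 0.8], [-1.5, -0.5], [-1.4, -1.2], [-0.7, -0.2], [-1.4, 0.0], [-0.3, -1.3]]
[ 0.5304  0.0019 -0.1303] 0.4492397339558383
[ 0.5248  0.0047 -0.132 ] 0.8055800626656392
rodstand [ 0.4962 -0.3213  0.031 ]
[[0.2, -0.9], [-0.1, -0.8], [-0.2, -0.8], [-0.1, -0.5], [-0.4, 0.1], [0.5, 0.5], [0.5, 0.8], [-0.5, -0.9], [-0.5, -0.8], [-0.2, -0.9]]
rod [ 0.4869 -0.3214  0.0053  0.0083  0.0481  0.103 ]
[[-0.1, -0.1], [0.8, -0.7], [0.2, -0.1], [-1.1, 0.8], [0.1, 0.7], [1.1, 0.2], [-0.1, 0.5], [-0.3, -0.0], [-1.9, -2.3]]
tilt vec [ 0.0487 -0.0033  0.9988] grip [ 0.4934 -0.3219  0.1401]
stand [0.5296 0.2708 0.1411]
[[-0.5, -1.4], [7.8, -3.2], [0.1, -0.3], [-0.2, -0.2], [-0.3, -0.0], [0.0, -1.3], [0.3, -0.2], [-1.3, -0.2], [-1.3, -0.5]]
ball [0.446  0.2597 0.132 ] pocket [0.4454 0.2589 0.    ] len 0.13200972009304537 [-0.3 -0.3 -0.3  0.2]
ball [0.5302 0.2712 0.1081] pocket [0.5296 0.2708 0.    ] len 0.10810768691435299 [-0.4 -0.3 -0.4  0.2]
ball [0.6142 0.2829 0.1195] pocket [0.6137 0.2828 0.    ] len 0.11947110337044582 [-0.3 -0.2 -0.4  0.1]
```

```bash
cat >> H.py <<'E'
def toolT(s):
    T=np.eye(4);T[:3,:3]=R.from_quat(s['eef_rot']).as_matrix();T[:3,3]=s['ee_pos'];return T
def plan(s,pos,yaw):
    """shift (cm) & turn in tool frame to reach pos with tool down, jaw (tool y) direction at world angle yaw mod pi"""
    T=toolT(s); best=None
    for k in (-1,0,1,2):
        a=yaw+k*np.pi
        y=np.array([np.cos(a),np.sin(a),0]);z=np.array([0,0,-1.]);x=np.cross(y,z)
        Rg=np.stack([x,y,z],1); rv=R.from_matrix(T[:3,:3].T@Rg).as_rotvec()
        if best is None or np.linalg.norm(rv)<np.linalg.norm(best): best=rv
    d=T[:3,:3].T@(np.array(pos)-T[:3,3])*100
    return d.round(2),best.round(3)
E
python3 - <<'E'
from H import *
from bench import *
np.set_printoptions(precision=4,suppress=True)
s=read_state();T=toolT(s);print(T)
c=camera("wrist")
print(proj(c['intrinsics'],c['camera_from_world'],T[:3,3]))
W=np.array(c['camera_from_world']);print("tool_from_cam",np.linalg.inv(T)@np.linalg.inv(W))
for p in [(0,0,0),(0,.0435,0),(0,-.0435,0),(0,0,-.019),(0,0,-.07),(0,0,.1)]: print(p,proj(c['intrinsics'],W,(T@np.array([*p,1]))[:3]))
print(plan(s,[.4934,-.3219,.25],0.103),plan(s,[.4934,-.3219,.25],0.103+np.pi/2))
E
```

```text
[[ 0.9317  0.3633 -0.0004  0.227 ]
 [ 0.3633 -0.9317  0.0009 -0.582 ]
 [-0.0001 -0.001  -1.      0.222 ]
 [ 0.      0.      0.      1.    ]]
[[326.4118 307.1538]]
tool_from_cam [[ 0.0007 -0.9662 -0.2577  0.0712]
 [ 1.      0.0007  0.0003  0.0004]
 [-0.0001 -0.2577  0.9662 -0.1612]
 [ 0.      0.      0.      1.    ]]
(0, 0, 0) [[326.4118 307.1538]]
(0, 0.0435, 0) [[426.3832 307.2154]]
(0, -0.0435, 0) [[226.4261 307.092 ]]
(0, 0, -0.019) [[326.2879 327.1283]]
(0, 0, -0.07) [[325.7438 414.8156]]
(0, 0, 0.1) [[326.787  246.6801]]
(array([ 34.28, -14.56,  -2.79]), array([-0.001, -0.001, -1.302])) (array([ 34.28, -14.56,  -2.79]), array([-0.001,  0.   ,  0.269]))
```

>>> play_rows:
  moves:
    - [[0,0,-6],[0,0,0],6]
    - [[34.3,-14.6,-5],[0,0,0.269],6]
    - [[34.3,-14.6,-5],[0,0,0.269],6]
    - [[34.3,-14.6,-5],[0,0,0.269],6]
    - [[34.3,-14.6,-5],[0,0,0.269],6]
    - [[34.3,-14.6,-5],[0,0,0.269],6]
    - [[34.3,-14.6,-5],[0,0,0.269],6]
    - [[34.3,-14.6,-5],[0,0,0.269],6]

```text
time: 1.2
ee_pos: [0.4972, -0.3161, 0.2721]
eef_rot: [0.998, 0.056, 0.0, -0.001]
ft_force: [-0.7, 0.3, -2.3]
width: 0.0603
```

```bash
cat > snap.py <<'E'
import sys,pickle,cv2
from bench import *
n,cam=sys.argv[1],sys.argv[2]
c=camera(cam);s=read_state()
pickle.dump((c,s),open(f"pics/{n}.pkl","wb"))
im=c["frame"][:,:,::-1]
if len(sys.argv)>3:
    x,y,w,h,k=map(int,sys.argv[3:8]); im=cv2.resize(im[y:y+h,x:x+w],None,fx=k,fy=k,interpolation=cv2.INTER_CUBIC)
cv2.imwrite(f"pics/{n}.png",im)
print(s['time'],s['ee_pos'])
E
python3 snap.py b1 wrist
```

```text
1.25 [ 0.49502564 -0.31936134  0.27219266]
```

View pics/b1.png

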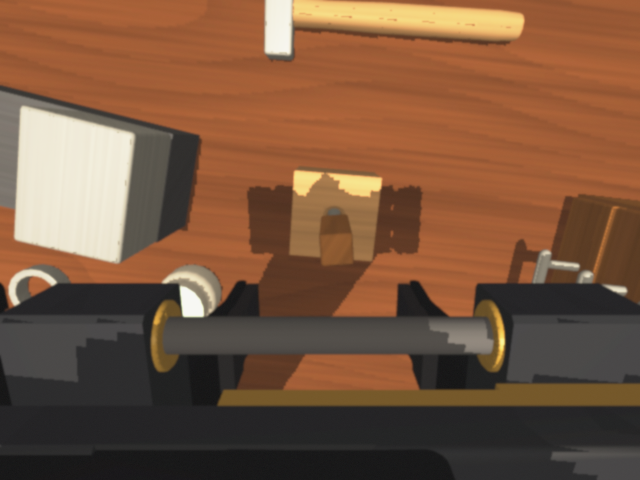

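The wrist view shows the rod stand centred near (337,215), with the rod's grip at (337,240). I'll enlarge it and fit.

```bash
python3 - <<'E'
import cv2
im=cv2.imread("pics/b1.png")
cv2.imwrite("pics/b1c.png",cv2.resize(im[160:275,280:395],None,fx=5,fy=5,interpolation=cv2.INTER_CUBIC))
E
```

```text
(no output)
```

View pics/b1c.png

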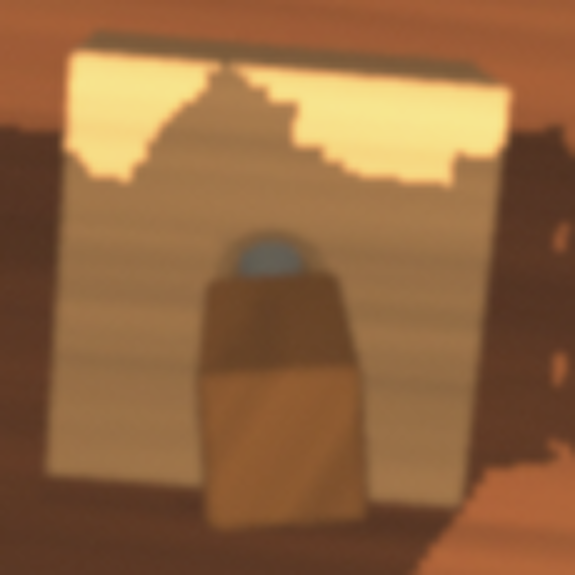

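```bash
cat > m2.py <<'E'
from H import *
import pickle
from m1 import C
c,s=pickle.load(open("pics/b1.pkl","rb"));W=(c['intrinsics'],c['camera_from_world'])
p=C(280,160,5)
o=[(W,p(70,52),(40,40,65)),(W,p(510,88),(40,-40,65)),(W,p(463,505),(-40,-40,65)),(W,p(47,475),(-40,40,65))]
o=[(a,b,np.array(q)/1000) for a,b,q in o]
x,r=fit(o,[.49,-.32,.03],yawpose);print("W rodstand",x,r.round(1).tolist())
def rp(v): return R.from_euler('xyz',[v[3],v[4],v[5]]).as_matrix(),np.array([v[0],v[1],.01])+0*v[2]
o=[(W,p(205,375),(11,11,170)),(W,p(358,368),(11,-11,170)),(W,p(365,518),(-11,-11,170)),(W,p(210,528),(-11,11,170)),(W,p(208,285),(11,11,100)),(W,p(335,275),(11,-11,100))]
o=[(a,b,np.array(q)/1000) for a,b,q in o]
x,r=fit(o,[.49,-.32,.03,0,0,0.1],rp);print("W rod",x,r.round(1).tolist())
Rm,t=rp(x);g=Rm@[0,0,.135]+t;print("axis",Rm[:,2],"grip",g,"foot",t)
print(toolT(s))
E
python3 m2.py | grep -A99 "W rod"
```

```text
W rodstand [ 0.498  -0.322   0.0349] [[0.2, 0.1], [-0.2, -0.1], [-0.1, 0.1], [0.1, -0.1]]
W rod [ 0.4941 -0.3223  0.106   0.0022  0.0253  0.1769] [[-2.1, -0.6], [1.1, -1.3], [1.3, 1.1], [-0.8, 1.1], [-0.7, -0.2], [0.7, 0.1]]
axis [0.0253 0.0023 0.9997] grip [ 0.4975 -0.322   0.145 ] foot [ 0.4941 -0.3223  0.01  ]
[[ 0.9942  0.1074 -0.0002  0.495 ]
 [ 0.1074 -0.9942  0.0009 -0.3194]
 [-0.0001 -0.0009 -1.      0.2722]
 [ 0.      0.      0.      1.    ]]
```

```bash
python3 - <<'E'
from H import *
from bench import *
s=read_state();print(s['ee_pos'])
print(plan(s,[.4976,-.322,.126],0.165+np.pi/2))
E
```

```text
[ 0.49502564 -0.31936134  0.27219266]
(array([ 0.23,  0.3 , 14.62]), array([-0.001,  0.   , -0.057]))
```

>>> play_rows:
  moves:
    - [[0.35,0.1,0],[0,0,-0.057],5]
    - [[0.35,0.1,0],[0,0,-0.057],5]
    - [[0.35,0.1,0],[0,0,-0.057],5]
    - [[0.35,0.1,0],[0,0,-0.057],5]

```text
time: 1.75
ee_pos: [0.4968, -0.3227, 0.2726]
eef_rot: [0.997, 0.079, -0.0, 0.0]
ft_force: [-0.2, 1.1, -0.1]
width: 0.0503
```

>>> play_rows:
  moves:
    - [[0,0,6],[0,0,0],5]
    - [[0,0,11],[0,0,0],5]
    - [[0,0,14.6],[0,0,0],5]
    - [[0,0,14.6],[0,0,0],5]
    - [[0,0,14.6],[0,0,0],1.5]
    - [[0,0,14.6],[0,0,0],1.5]
    - [[0,0,14.6],[0,0,0],1.5]
    - [[0,0,14.6],[0,0,0],1.5]
  grip_force: 25

```text
time: 2.75
ee_pos: [0.4975, -0.3226, 0.1274]
eef_rot: [0.997, 0.08, 0.0, 0.0]
ft_force: [-0.2, 1.0, 4.0]
width: 0.0218
```

```bash
python3 snap.py b2 wrist; python3 -c "
from bench import *;s=read_state();print(s['width'],s['ft_force'])"
```

```text
2.8 [ 0.49750733 -0.32261227  0.12739992]
0.021898318295958077 [-1.49585007  0.80739137  4.7746709 ]
```

View pics/b2.png

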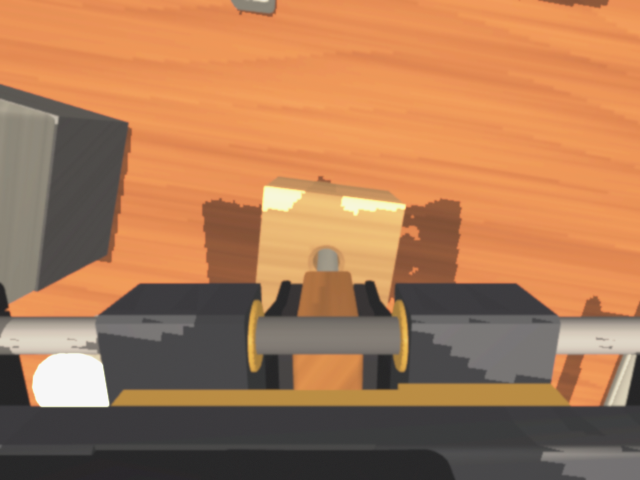

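>>> play_rows:
  moves:
    - [[0,0,-2],[0,0,0],1.5]
    - [[0,0,-6],[0,0,0],1.5]
    - [[0,0,-12],[0,0,0],1.5]
    - [[0,0,-17.5],[0,0,0],1.5]
    - [[0,0,-17.5],[0,0,0],1.5]
    - [[0,0,-17.5],[0,0,0],1.5]

```text
time: 3.55
ee_pos: [0.4968, -0.3221, 0.3005]
eef_rot: [0.997, 0.08, -0.001, -0.0]
ft_force: [-0.6, 0.2, -2.2]
width: 0.0216
```

```bash
python3 - <<'E'
from H import *
from bench import *
s=read_state();print(s['ee_pos'],s['width'],s['ft_force'])
print(plan(s,[.5285,.002,.30],0.165+np.pi/2))
E
```

```text
[ 0.49683676 -0.32213614  0.30048317] 0.02157427898648327 [-0.63001179  0.18005056 -2.24196898]
(array([  8.28, -31.5 ,   0.06]), array([-0.001,  0.001, -0.005]))
```

>>> play_rows:
  moves:
    - [[1.3,-5,0],[0,0,0],1.5]
    - [[2.7,-11,0],[0,0,0],1.5]
    - [[4.2,-17,0],[0,0,0],1.5]
    - [[5.7,-23,0],[0,0,0],1.5]
    - [[7.4,-28,0],[0,0,0],1.5]
    - [[8.3,-31.5,0],[0,0,0],1.5]
    - [[8.3,-31.5,0],[0,0,0],1.5]
    - [[8.3,-31.5,0],[0,0,0],1.5]

```text
time: 4.55
ee_pos: [0.5285, 0.0009, 0.3001]
eef_rot: [0.997, 0.079, -0.001, 0.0]
ft_force: [0.1, -0.3, -2.6]
width: 0.0218
```

>>> play_rows:
  moves:
    - [[0,0,4],[0,0,0],1.5]
    - [[0,0,8],[0,0,0],1.5]
    - [[0,0,8],[0,0,0],1.5]
    - [[0,0,8],[0,0,0],1.5]

```text
time: 5.05
ee_pos: [0.5296, 0.0011, 0.2229]
eef_rot: [0.997, 0.079, 0.001, 0.0]
ft_force: [0.2, 0.3, -0.6]
width: 0.022
```

```bash
python3 snap.py b3 wrist 220 140 200 150 4;python3 snap.py b3s scene 250 200 110 100 6;python3 snap.py b3d side 300 165 100 110 5
```

```text
5.1 [0.52985411 0.00142814 0.22330607]
5.15 [0.5299095  0.00158879 0.22337559]
5.2 [0.52984243 0.00171301 0.2232065 ]
```

View pics/b3.png

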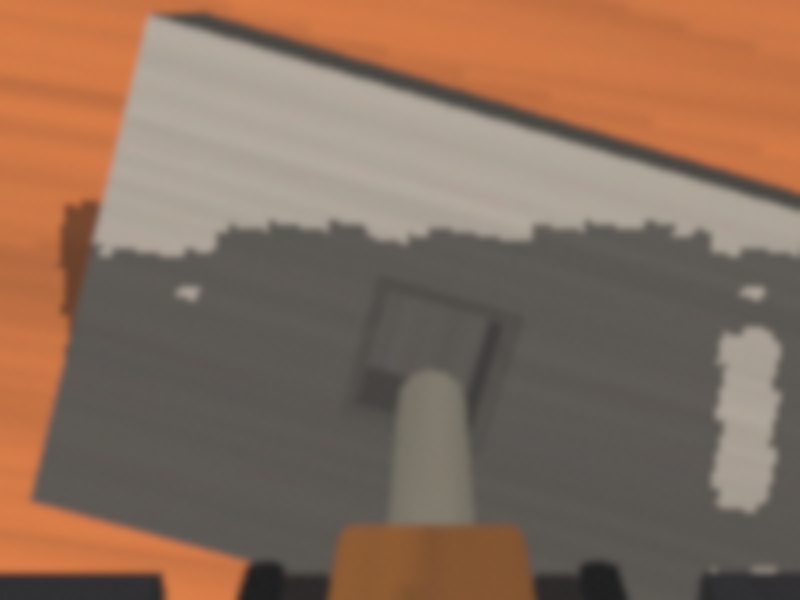

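View pics/b3s.png

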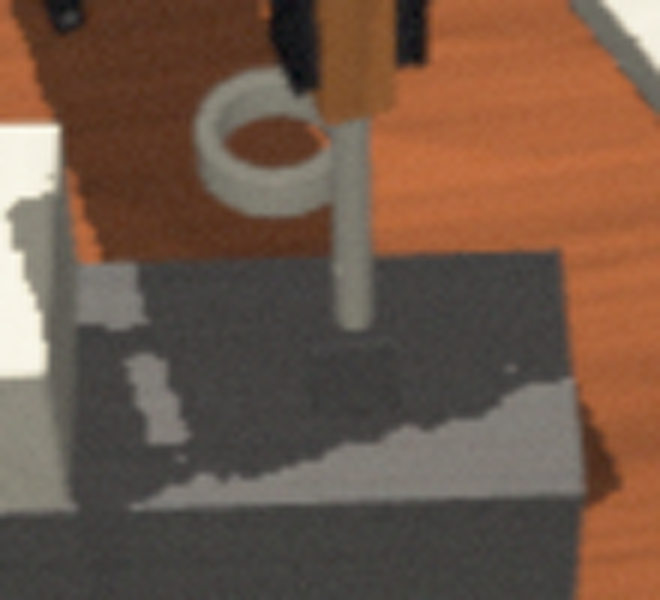

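View pics/b3d.png

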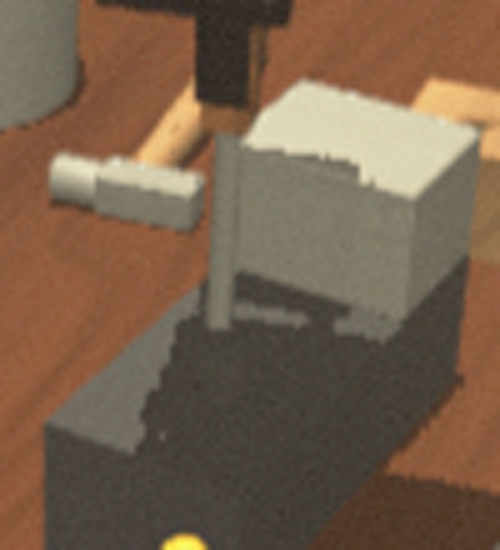

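```bash
cat > m3.py <<'E'
from H import *
import pickle
def C(ox,oy,k):return lambda x,y:((x+.5)/k+ox-.5,(y+.5)/k+oy-.5)
c,s=pickle.load(open("pics/b3.pkl","rb"));W=(c['intrinsics'],c['camera_from_world'])
p=C(220,140,4)
# far edge of top: point along edge (x=50): line
P=[((152,15),50,70,0),((33,500),-50,70,0),((380,277),1,1,1),((523,320),1,-1,1),((345,405),-1,1,1)]
def f(v):
    Rm,t=yawpose(v[:3]);r=[]
    for px,a,b,k in P:
        q=np.array([a,b,0])*(v[3] if k else 1e-3);q[2]=.075
        r+=list(proj(*W,Rm@q+t)[0]-p(*px))
    # edge
    e0=proj(*W,Rm@[.05,.07,.075]+t)[0];e1=proj(*W,Rm@[.05,-.09,.075]+t)[0];n=np.array([-(e1-e0)[1],(e1-e0)[0]]);n/=np.linalg.norm(n)
    r.append(n@(np.array(p(800,208))-e0))
    e0=proj(*W,Rm@[-.05,.07,.075]+t)[0];e1=proj(*W,Rm@[-.05,-.09,.075]+t)[0];n=np.array([-(e1-e0)[1],(e1-e0)[0]]);n/=np.linalg.norm(n)
    r.append(n@(np.array(p(245,558))-e0))
    return r
r=least_squares(f,[.528,.002,-.13,.013]);print(r.x,np.round(r.fun,1))
T=toolT(s);print(s['ee_pos'],T[:3,2])
for cam,nm,q in ((W,"W",p),(SC,"SC",C(250,200,6)),(SI,"SI",C(300,165,5))):
    tip=T[:3,3]-[0,0,.1174]; print(nm,"tip pred", proj(*cam,tip))
x,fr=tri((SC,np.array(C(250,200,6)(354,322))),(SI,np.array(C(300,165,5)(219,325))));print("tip seen bottom approx",x,fr)
# wrist: visible tip edges: far edge row & sides
tip=T[:3,3]-[0,0,.1174]
tx=T[:3,0];ty=T[:3,1]
for d in (tx*.006,ty*.006,-ty*.006): 
    q=proj(*W,tip+d)[0];print("pred crop",(q-[220,140])*4)
E
python3 m3.py
```

```text
[ 0.5298682   0.00055818 -0.12868588  0.01405722] [-0.4 -0.9 -0.4 -0.   1.1  0.1 -0.3 -0.6  0.1  1.5  0.2 -0.3]
[0.52985411 0.00142814 0.22330607] [ 2.25388393e-03 -1.39569730e-04 -9.99997450e-01]
W tip pred [[326.71219196 240.26689123]]
SC tip pred [[308.49874812 251.94673618]]
SI tip pred [[342.56216965 228.41537249]]
tip seen bottom approx [0.52894976 0.00106612 0.1020288 ] [-0.31548259 -0.34804315 -0.47696054  0.29204233]
pred crop [426.84289984 368.49025922]
pred crop [460.29800479 401.07742912]
pred crop [393.39922418 401.05770063]
```

>>> play_rows:
  moves:
    - [[0,0,2],[0,0,0],1.5]
    - [[0,0,4],[0,0,0],1.5]
    - [[0,0,5.5],[0,0,0],1.5]
    - [[0,0,6.3],[0,0,0],1.5]
    - [[0,0,6.3],[0,0,0],1.5]

```text
time: 5.82
ee_pos: [0.529, 0.0019, 0.1585]
eef_rot: [0.997, 0.08, -0.0, -0.0]
ft_force: [-0.0, -0.7, -1.3]
width: 0.022
```

>>> play_rows:
  moves:
    - [[0,0,0.3],[0,0,0],1.5]
    - [[0,0,0.6],[0,0,0],1.5]
    - [[0,0,0.8],[0,0,0],1.5]
    - [[0,0,0.8],[0,0,0],1.5]

```text
time: 6.32
ee_pos: [0.5313, 0.0023, 0.1538]
eef_rot: [0.997, 0.08, 0.003, 0.0]
ft_force: [-1.6, 0.8, 18.4]
width: 0.0218
```

Contact came at TCP z = 0.154 (18 N), so the tip is at about 0.0365. The 38 mm floor lies at 0.037, so the short stake is the one. I'll ease the pressure, hold, and check in the pictures.

>>> play_rows:
  moves:
    - [[0,0,-0.2],[0,0,0],1.5]
    - [[0,0,-0.2],[0,0,0],1.5]
    - [[0,0,-0.2],[0,0,0],1.5]

```text
time: 6.7
ee_pos: [0.5301, 0.002, 0.1539]
eef_rot: [0.997, 0.08, 0.001, 0.0]
ft_force: [0.3, -0.5, 8.9]
width: 0.0222
```

```bash
python3 snap.py b4s scene 250 190 110 100 6;python3 snap.py b4d side 300 165 100 110 5
python3 - <<'E'
from H import *
from bench import *
s=read_state();print(s['ft_force'],s['ee_pos'])
for d in (.038,.05,.062):
  for z in (.1,.17):
    P=[s['ee_pos'][0],s['ee_pos'][1],.075-d+z];print(d,z,(proj(*SC,P)[0]-[250,190])*6,(proj(*SI,P)[0]-[300,165])*5)
E
```

```text
6.75 [0.53010545 0.00203975 0.15389618]
6.8 [0.53011477 0.00202174 0.15391332]
[0.5764102  0.0627935  8.84261712] [0.53011477 0.00202174 0.15391332]
0.038 0.1 [351.31775009 307.65596811] [214.76677026 257.79000806]
0.038 0.17 [347.16185537 148.62618131] [221.8714421  115.39948678]
0.05 0.1 [351.97835104 332.93457476] [213.60335565 281.10694895]
0.05 0.17 [347.91338875 177.38441555] [220.61339629 140.61300867]
0.062 0.1 [352.62503201 357.68051867] [212.45508701 304.12033712]
0.062 0.17 [348.64804906 205.49698339] [219.37237484 165.48533152]
```

View pics/b4s.png

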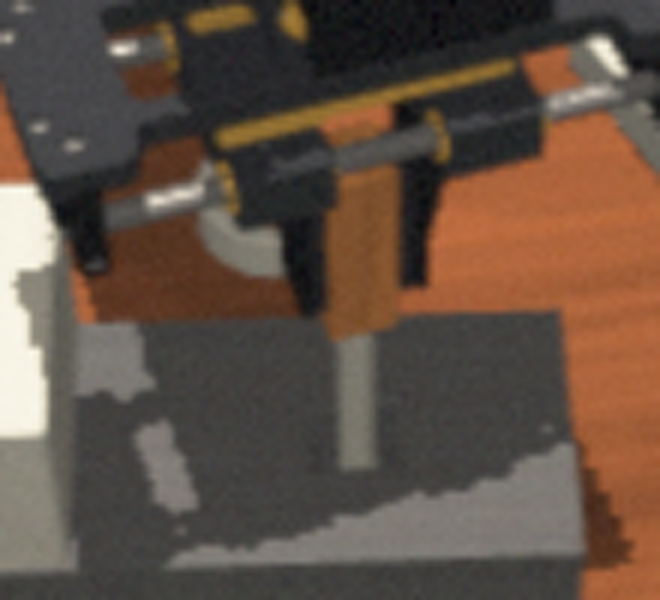

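View pics/b4d.png

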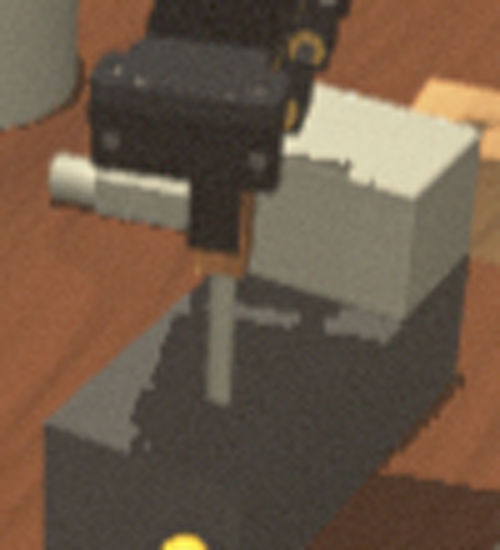

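The scene crop puts the grip's lower front edge at row ~335. The 38 mm prediction is ~332 and the 50 mm one ~358, so the depth is 38 mm. Next I return the rod.

>>> play_rows:
  moves:
    - [[0,0,-3],[0,0,0],1.5]
    - [[0,0,-8],[0,0,0],1.5]
    - [[0,0,-14.5],[0,0,0],1.5]
    - [[0,0,-14.5],[0,0,0],1.5]
    - [[-2,7,-14.5],[0,0,0],1.5]
    - [[-4,14,-14.5],[0,0,0],1.5]

```text
time: 7.55
ee_pos: [0.5136, -0.1234, 0.2965]
eef_rot: [0.997, 0.081, -0.001, -0.0]
ft_force: [1.6, -1.4, -2.5]
width: 0.0221
```

>>> play_rows:
  moves:
    - [[-1.5,6,0],[0,0,0],1.5]
    - [[-3,12,0],[0,0,0],1.5]
    - [[-4.3,17.5,0],[0,0,0],1.5]
    - [[-4.3,17.5,0],[0,0,0],1.5]
    - [[-4.3,17.5,0],[0,0,0],1.5]
    - [[-4.3,17.5,0],[0,0,0],1.5]

```text
time: 8.3
ee_pos: [0.5, -0.3004, 0.2972]
eef_rot: [0.997, 0.081, -0.0, -0.0]
ft_force: [0.8, 0.3, -1.9]
width: 0.0216
```

```bash
python3 snap.py b5 wrist 240 140 180 140 4; python3 - <<'E'
from H import *
from bench import *
s=read_state();print(s['ee_pos'],s['width'],toolT(s)[:3,2])
print(plan(s,[.4978,-.3222,.212],0.165+np.pi/2))
E
```

```text
8.35 [ 0.50001258 -0.30049398  0.29744003]
[ 0.50001258 -0.30049398  0.29744003] 0.02181946926577037 [-2.68726553e-05  2.09459785e-04 -9.99999978e-01]
(array([-0.57,  2.11,  8.54]), array([-0.   , -0.   , -0.003]))
```

View pics/b5.png

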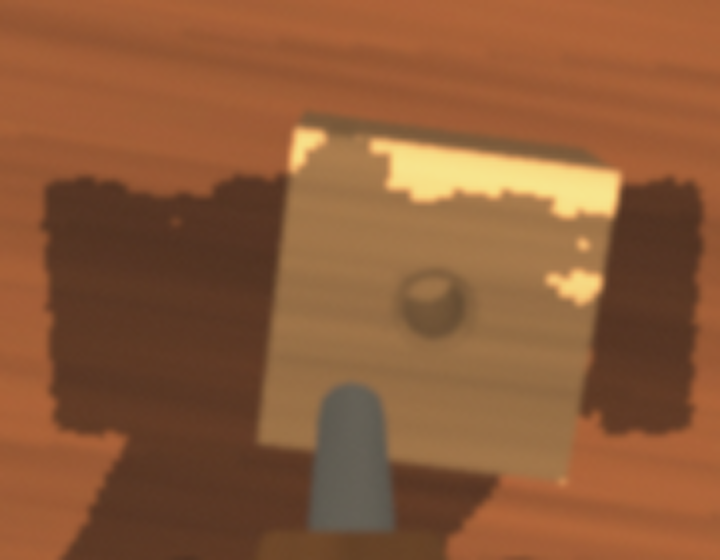

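```bash
cat > m5.py <<'E'
from H import *
import pickle,sys
def back(cam,px,z):
    K,T=np.array(cam[0]),np.array(cam[1]);d=T[:3,:3].T@np.linalg.solve(K,[*px,1]);o=-T[:3,:3].T@T[:3,3]
    return o+d*(z-o[2])/d[2]
if __name__=="__main__":
    from m3 import C
    c,s=pickle.load(open("pics/b5.pkl","rb"));W=(c['intrinsics'],c['camera_from_world']);p=C(240,140,4)
    T=toolT(s);tz=s['ee_pos'][2]-.1174
    print("hole",back(W,p(434,303),.065))
    print("corners",[back(W,p(*q),.065)[:2].round(4).tolist() for q in ((297,128),(622,170),(565,482),(258,444))], np.mean([back(W,p(*q),.065) for q in ((297,128),(622,170),(565,482),(258,444))],0))
    t=T[:3,3]-[0,0,.1174]
    print("pred", [(proj(*W,t+d)[0]-[240,140])*4 for d in (T[:3,0]*.006,T[:3,1]*.006,-T[:3,1]*.006)])
    print("far edge", back(W,p(351,383),tz)-T[:3,0]*.006, s['ee_pos'])
E
python3 m5.py | grep -v -e W
```

```text
[ 0.5298682   0.00055818 -0.12868588  0.01405722] [-0.4 -0.9 -0.4 -0.   1.1  0.1 -0.3 -0.6  0.1  1.5  0.2 -0.3]
[0.52985411 0.00142814 0.22330607] [ 2.25388393e-03 -1.39569730e-04 -9.99997450e-01]
SC tip pred [[308.49874812 251.94673618]]
SI tip pred [[342.56216965 228.41537249]]
tip seen bottom approx [0.52894976 0.00106612 0.1020288 ] [-0.31548259 -0.34804315 -0.47696054  0.29204233]
pred crop [426.84289984 368.49025922]
pred crop [460.29800479 401.07742912]
pred crop [393.39922418 401.05770063]
hole [ 0.49981074 -0.32146345  0.065     ]
corners [[0.5369, -0.2811], [0.5397, -0.361], [0.4593, -0.3629], [0.4565, -0.2835]] [ 0.49809376 -0.32212312  0.065     ]
pred [array([349.4838275 , 369.42777642]), array([382.87499221, 402.00182993]), array([316.04237197, 401.94739978])]
far edge [ 0.49782435 -0.30085598  0.18003999] [ 0.50001258 -0.30049398  0.29744003]
```

>>> play_rows:
  moves:
    - [[-0.3,2.15,4],[0,0,0],1.5]
    - [[-0.35,2.15,8],[0,0,0],1.5]
    - [[-0.35,2.15,9.7],[0,0,0],1.5]
    - [[-0.35,2.15,9.7],[0,0,0],1.5]
    - [[-0.35,2.15,9.7],[0,0,0],1.5]

```text
time: 8.98
ee_pos: [0.5006, -0.3236, 0.2025]
eef_rot: [0.997, 0.08, 0.001, 0.001]
ft_force: [-0.4, -0.7, -0.5]
width: 0.0219
```

```bash
python3 snap.py b6 wrist 240 140 180 140 4; python3 snap.py b6s scene 100 210 80 90 6;python3 snap.py b6d side 370 130 60 80 7
```

```text
9.025 [ 0.50056214 -0.32375552  0.20249752]
9.075 [ 0.50040616 -0.32382247  0.20229506]
9.125 [ 0.50025403 -0.32382422  0.2020444 ]
```

View pics/b6.png

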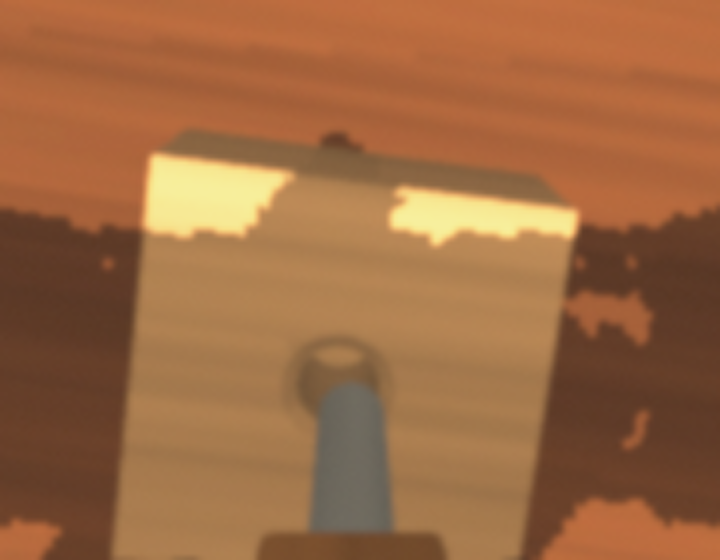

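View pics/b6s.png

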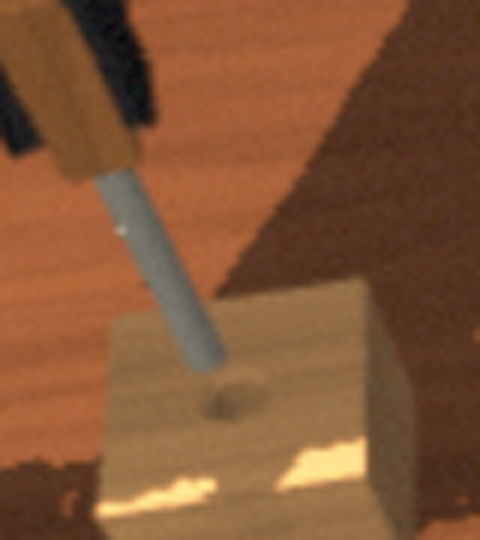

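View pics/b6d.png

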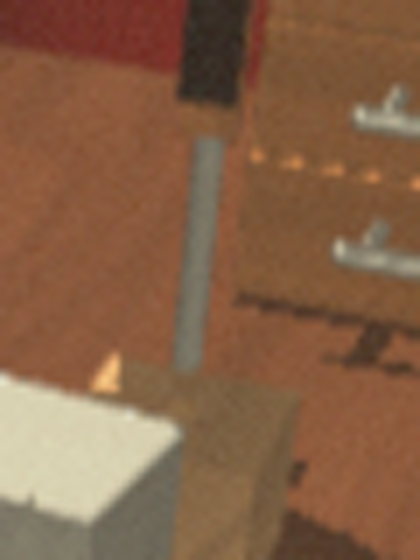

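```bash
cat > m6.py <<'E'
from m5 import *
def C(ox,oy,k):return lambda x,y:((x+.5)/k+ox-.5,(y+.5)/k+oy-.5)
c,s=pickle.load(open("pics/b6.pkl","rb"));W=(c['intrinsics'],c['camera_from_world']);p=C(240,140,4)
T=toolT(s);ex=T[:3,0]
print("hole in",back(W,p(339,337),.0625)-ex*.008,"out",back(W,p(340,330),.065)-ex*.0105)
cs=[back(W,p(*q),.065) for q in ((150,152),(580,210))];print("corner edge mid - 40mm", np.mean(cs,0)-.04*np.array([np.cos(.035),np.sin(.035),0]),np.linalg.norm(cs[0]-cs[1]))
print("tip",back(W,p(350,382),s['ee_pos'][2]-.1174)-ex*.006,s['ee_pos'])
b=C(100,210,6);d=C(370,130,7)
print("tri tip low end",tri((SC,np.array(b(208,366))),(SI,np.array(d(187,366)))))
print("scene hole",back(SC,b(236,402),.065))
E
python3 m6.py
```

```text
hole in [ 0.49991525 -0.32183229  0.06248215] out [ 0.49934111 -0.32213395  0.06497657]
corner edge mid - 40mm [ 0.4983448  -0.32216115  0.065     ] 0.08064752495971321
tip [ 0.49879607 -0.32413078  0.08508413] [ 0.50056214 -0.32375552  0.20249752]
tri tip low end (array([ 0.49715782, -0.32530183,  0.08089308]), array([-0.25789784, -0.37389108, -0.51618439,  0.43886173]))
scene hole [ 0.50122766 -0.32062646  0.065     ]
```

>>> play_rows:
  moves:
    - [[0.1,-0.19,0],[0,0,0],1.5]
    - [[0.1,-0.19,1],[0,0,0],1.5]
    - [[0.1,-0.19,2],[0,0,0],1.5]
    - [[0.1,-0.19,3],[0,0,0],1.5]
    - [[0.1,-0.19,3],[0,0,0],1.5]

```text
time: 9.75
ee_pos: [0.4996, -0.3214, 0.1692]
eef_rot: [0.997, 0.08, -0.001, -0.001]
ft_force: [-0.5, -0.1, -0.8]
width: 0.0217
```

>>> play_rows:
  moves:
    - [[0,0,1],[0,0,0],1.5]
    - [[0,0,2],[0,0,0],1.5]
    - [[0,0,3],[0,0,0],1.5]
    - [[0,0,3.8],[0,0,0],1.5]
    - [[0,0,4.1],[0,0,0],1.5]
    - [[0,0,4.1],[0,0,0],1.5]

```text
time: 10.5
ee_pos: [0.5003, -0.3216, 0.1295]
eef_rot: [0.997, 0.08, -0.0, -0.0]
ft_force: [-0.2, 0.1, -1.0]
width: 0.0218
```

>>> play_rows:
  moves:
    - [[0,0,0.2],[0,0,0],1.5]
    - [[0,0,0.2],[0,0,0],3]
    - [[0,0,0.2],[0,0,0],5]
    - [[0,0,0.2],[0,0,0],5]
    - [[0,0,-3],[0,0,0],5]
    - [[0,0,-9],[0,0,0],5]
    - [[0,0,-15],[0,0,0],5]
    - [[0,0,-17],[0,0,0],5]

```text
time: 11.5
ee_pos: [0.5014, -0.322, 0.3042]
eef_rot: [0.997, 0.08, 0.003, 0.002]
ft_force: [0.6, -0.6, -1.1]
width: 0.05
```

```bash
python3 snap.py b7s scene 90 210 90 110 5;python3 snap.py b7d side 205 270 170 105 4; python3 - <<'E'
from H import *
from bench import *
s=read_state();print(s['ee_pos'],s['width'])
for a in (0.141,0.141+np.pi/2): print(plan(s,[.5302,.2712,.26],a))
E
```

```text
11.55 [ 0.50155031 -0.3221794   0.30511628]
11.6 [ 0.50123845 -0.32203276  0.30249762]
[ 0.50123845 -0.32203276  0.30249762] 0.05000280650230036
(array([ 12.28, -58.12,   4.1 ]), array([ 0.006, -0.   , -1.552]))
(array([ 12.28, -58.12,   4.1 ]), array([ 0.003, -0.004,  0.019]))
```

View pics/b7s.png

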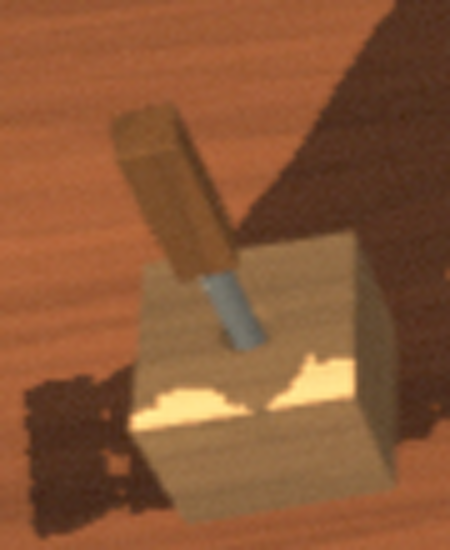

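The rod is back in its stand. Now to hover over the short stake, which is the middle pocket: ball top at z 0.118 and length 108.

>>> play_rows:
  moves:
    - [[1,-6,0],[0,0,0],5]
    - [[2.4,-12,0],[0,0,0],5]
    - [[3.8,-18,0],[0,0,0],5]
    - [[5.2,-24,0],[0,0,0],5]
    - [[6.5,-30,0],[0,0,0],5]
    - [[7.8,-36,0],[0,0,0],5]
    - [[9.1,-42,0],[0,0,0],5]
    - [[10.3,-48,0],[0,0,0],5]

```text
time: 12.6
ee_pos: [0.525, 0.1702, 0.298]
eef_rot: [0.997, 0.08, -0.001, 0.0]
ft_force: [1.1, -0.2, -0.5]
width: 0.0498
```

>>> play_rows:
  moves:
    - [[1,-5,1],[0,0,0],5]
    - [[1.9,-10,3],[0,0,0],5]
    - [[1.9,-10,4],[0,0,0],5]
    - [[1.9,-10,4],[0,0,0],5]
    - [[1.9,-10,4],[0,0,0],5]

```text
time: 13.22
ee_pos: [0.529, 0.2689, 0.2596]
eef_rot: [0.997, 0.079, 0.0, 0.0]
ft_force: [-0.1, -0.1, 0.5]
width: 0.0501
```

```bash
python3 snap.py d1 wrist;python3 -c "
import cv2
im=cv2.imread('pics/d1.png');cv2.imwrite('pics/d1c.png',cv2.resize(im[180:300,230:420],None,fx=4,fy=4,interpolation=cv2.INTER_CUBIC))"
```

```text
13.275 [0.52908753 0.26909809 0.25995488]
```

View pics/d1.png

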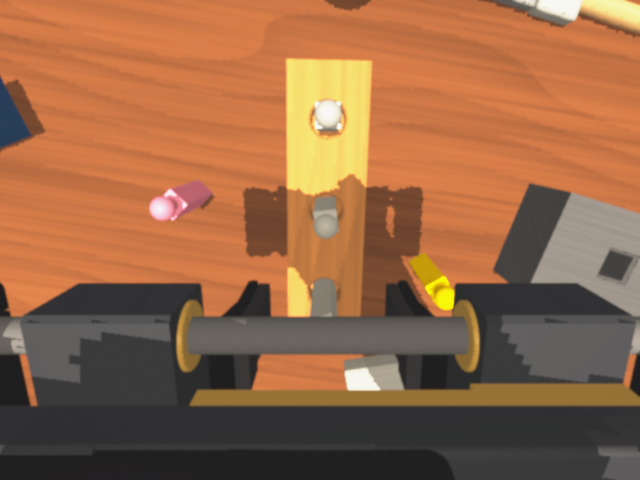

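View pics/d1c.png

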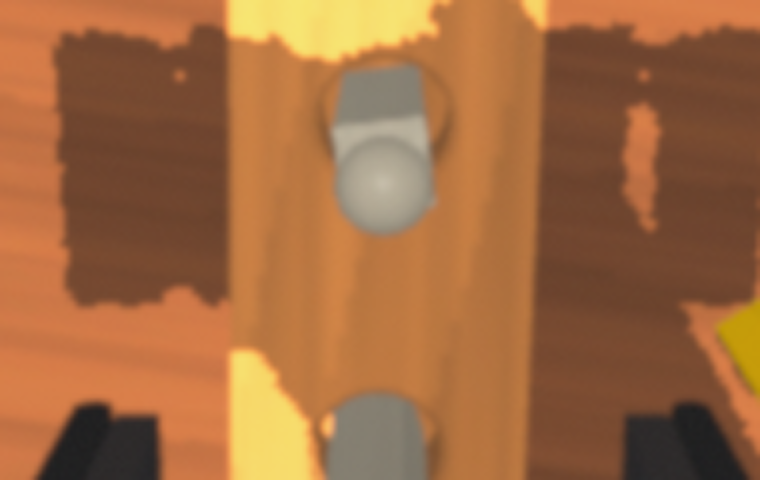

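```bash
python3 - <<'E'
from m5 import *
c,s=pickle.load(open("pics/d1.pkl","rb"));W=(c['intrinsics'],c['camera_from_world'])
p=lambda x,y:((x+.5)/4+230-.5,(y+.5)/4+180-.5)
print("ball",back(W,p(383,186),.108))
A,B=back(W,p(333,127),.09),back(W,p(423,115),.09);print(A,B,np.linalg.norm(A-B),"stake y dir angle",np.arctan2(*(A-B)[[1,0]])-np.pi/2)
A,B=back(W,p(345,73),.04),back(W,p(415,65),.04);print(A,B,np.linalg.norm(A-B),np.arctan2(*(A-B)[[1,0]])-np.pi/2)
from bench import read_state
s=read_state();print(s['joint_positions'],s['ee_pos']);print(plan(s,[.530,.2706,.0585],.27+np.pi/2))
E
```

```text
ball [0.53184833 0.27068419 0.108     ]
[0.53878489 0.28245245 0.09      ] [0.54425647 0.26426224 0.09      ] 0.0189953162684317 stake y dir angle 0.29218905283013896
[0.54299268 0.28191945 0.04      ] [0.54751692 0.26571782 0.04      ] 0.016821452457616768 0.2723091613703885
[-2.67872437e-04  3.18520019e-01 -6.87904849e-01  1.46285098e+00
  2.02998608e-01  1.43167798e+00 -2.10460683e+00] [0.52908753 0.26909809 0.25995488]
(array([ 0.1 , -0.14, 20.15]), array([ 0.001, -0.001, -0.112]))
```

```bash
python3 - <<'E'
from m5 import *
print(back(SC,(379,258),0),back(SC,(382,228),.1))
from bench import read_state
s=read_state();print(plan(s,[.5305,.2709,.057],.28+np.pi/2))
E
```

```text
[4.87155724e-01 1.59401713e-01 1.11022302e-16] [0.48987763 0.15467322 0.1       ]
(array([ 0.15, -0.17, 20.3 ]), array([ 0.001, -0.001, -0.122]))
```

>>> play_rows:
  moves:
    - [[0.15,-0.17,2],[0,0,-0.12],5]
    - [[0.15,-0.17,6],[0,0,-0.12],5]
    - [[0.15,-0.17,8],[0,0,-0.12],5]
    - [[0.15,-0.17,8],[0,0,-0.12],5]
    - [[0.15,-0.17,8],[0,0,-0.12],5]

```text
time: 13.9
ee_pos: [0.5304, 0.2726, 0.1811]
eef_rot: [0.99, 0.139, 0.001, -0.0]
ft_force: [-0.6, 0.1, 0.7]
width: 0.05
```

```bash
python3 snap.py d2 wrist; python3 - <<'E'
from H import *
from bench import *
s=read_state();print(s['ee_pos'],s['joint_positions'])
print(plan(s,[.5305,.2709,.057],.28+np.pi/2))
E
```

```text
13.95 [0.53037387 0.27275192 0.18117208]
[0.53037387 0.27275192 0.18117208] [ 0.00208315  0.37471773 -0.69458863  1.56930077  0.24728469  1.28496322
 -2.01915545]
(array([-0.07,  0.19, 12.42]), array([-0.   , -0.002, -0.   ]))
```

View pics/d2.png

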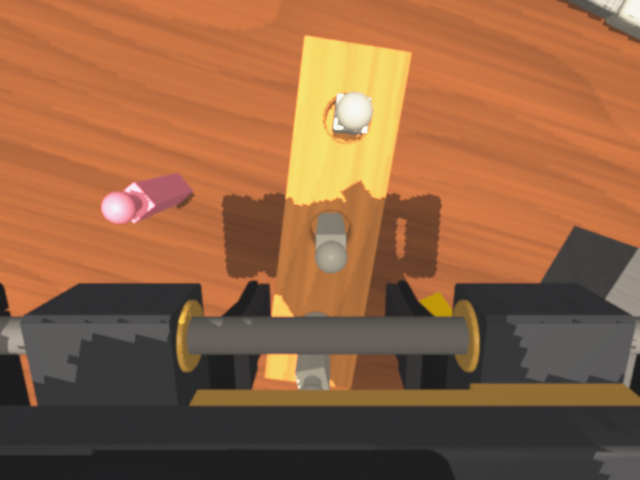

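>>> play_rows:
  moves:
    - [[-0.07,0.19,3],[0,0,0],5]
    - [[-0.07,0.19,7],[0,0,0],5]
    - [[-0.07,0.19,11],[0,0,0],5]
    - [[-0.07,0.19,12.4],[0,0,0],5]
    - [[-0.07,0.19,12.4],[0,0,0],5]

```text
time: 14.58
ee_pos: [0.5297, 0.2705, 0.0561]
eef_rot: [0.99, 0.139, 0.0, -0.0]
ft_force: [0.4, 0.3, 0.4]
width: 0.0502
```

>>> play_rows:
  moves:
    - [[0,0,0],[0,0,0],3.5]
    - [[0,0,0],[0,0,0],2]
    - [[0,0,0],[0,0,0],1.2]
    - [[0,0,0],[0,0,0],1.2]
    - [[0,0,0],[0,0,0],1.2]
  grip_force: 30

```text
time: 15.2
ee_pos: [0.5297, 0.2705, 0.0559]
eef_rot: [0.99, 0.139, 0.0, -0.0]
ft_force: [-1.5, -1.1, 3.7]
width: 0.0199
```

>>> play_rows:
  moves:
    - [[0,0,-2],[0,0,0],1.2]
    - [[0,0,-5],[0,0,0],1.2]
    - [[0,0,-10],[0,0,0],1.2]
    - [[0,0,-15],[0,0,0],1.2]
    - [[0,0,-15],[0,0,0],1.2]
    - [[0,0,-15],[0,0,0],1.2]

```text
time: 15.95
ee_pos: [0.5291, 0.27, 0.2052]
eef_rot: [0.99, 0.139, -0.0, 0.0]
ft_force: [-0.4, 0.5, -4.5]
width: 0.0198
```

```bash
python3 - <<'E'
from H import *
from bench import *
s=read_state();print(s['ee_pos'],s['joint_positions'],s['width'])
for a in (np.pi/2-.129,-.129):print(plan(s,[.5295,.001,.205],a))
E
```

```text
[0.52908048 0.26995048 0.20518033] [ 0.01076938  0.35493782 -0.70099484  1.54125069  0.23304196  1.331651
 -2.00603043] 0.0197646526936828
(array([-7.39, 25.86,  0.04]), array([0.001, 0.001, 0.409]))
(array([-7.39, 25.86,  0.04]), array([ 0.000e+00,  1.000e-03, -1.162e+00]))
```

>>> play_rows:
  moves:
    - [[-0.9,3,0],[0,0,-0.15],1.2]
    - [[-1.8,6.5,0],[0,0,-0.3],1.2]
    - [[-2.9,10,0],[0,0,-0.45],1.2]
    - [[-3.9,13.5,0],[0,0,-0.6],1.2]
    - [[-4.9,17,0],[0,0,-0.75],1.2]
    - [[-5.9,20.5,0],[0,0,-0.9],1.2]
    - [[-6.9,24,0],[0,0,-1.05],1.2]
    - [[-7.39,25.86,0],[0,0,-1.162],1.2]

```text
time: 16.95
ee_pos: [0.5287, -0.0012, 0.2038]
eef_rot: [0.751, 0.661, -0.001, -0.001]
ft_force: [0.1, 0.7, -3.0]
width: 0.0199
```

>>> play_rows:
  moves:
    - [[0,0,1],[0,0,0],1.2]
    - [[0,0,3],[0,0,0],1.2]
    - [[0,0,5],[0,0,0],1.2]
    - [[0,0,5],[0,0,0],1.2]
    - [[0,0,5],[0,0,0],1.2]

```text
time: 17.58
ee_pos: [0.5299, 0.0022, 0.1557]
eef_rot: [0.751, 0.66, 0.0, -0.0]
ft_force: [0.2, 0.1, -3.0]
width: 0.0195
```

```bash
python3 snap.py e1 wrist; python3 snap.py e1s scene 250 190 120 120 5;python3 snap.py e1d side 300 165 100 110 5; python3 - <<'E'
from H import *
from bench import *
s=read_state();print(s['ee_pos'],s['joint_positions'],s['width'],toolT(s)[:3,:2])
print(plan(s,[.5295,.001,.10],-.129))
E
```

```text
17.625 [0.5301299  0.00197711 0.15606242]
17.675 [0.53024397 0.00179917 0.15618978]
17.725 [0.53025656 0.00165263 0.15621553]
[0.53025656 0.00165263 0.15621553] [ 0.56015251  0.24976457 -0.73550679  1.76752898  0.17978396  1.19170483
 -0.35586468] 0.019706999321767178 [[ 1.28819876e-01  9.91667447e-01]
 [ 9.91668008e-01 -1.28819828e-01]
 [ 2.40921236e-05  1.06166361e-03]]
(array([-0.07, -0.07,  5.62]), array([ 0.001, -0.   , -0.   ]))
```

View pics/e1.png

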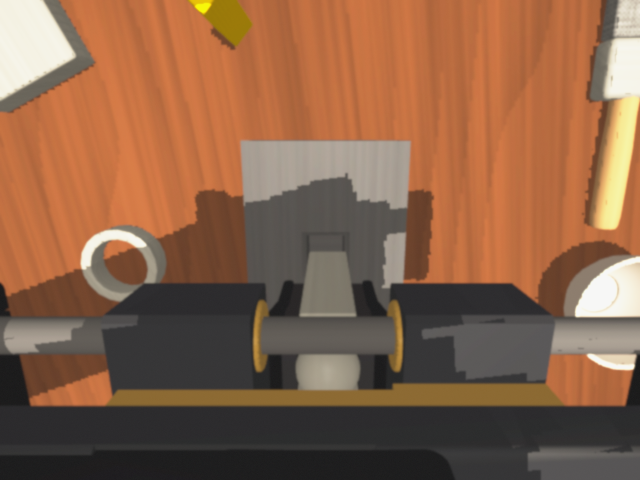

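View pics/e1s.png

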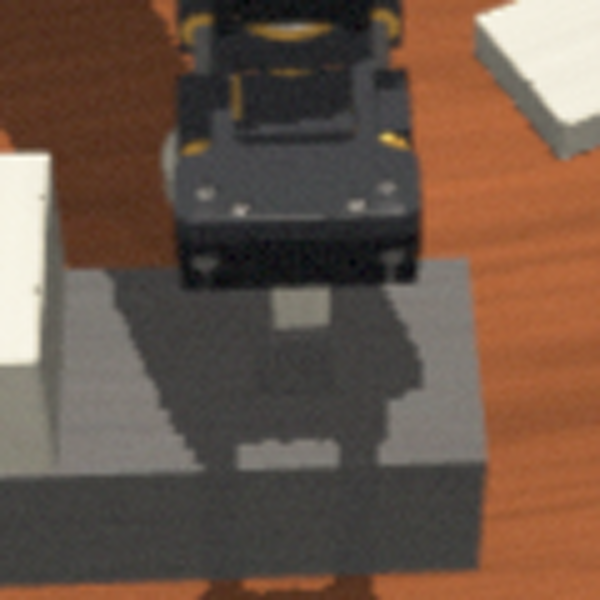

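View pics/e1d.png

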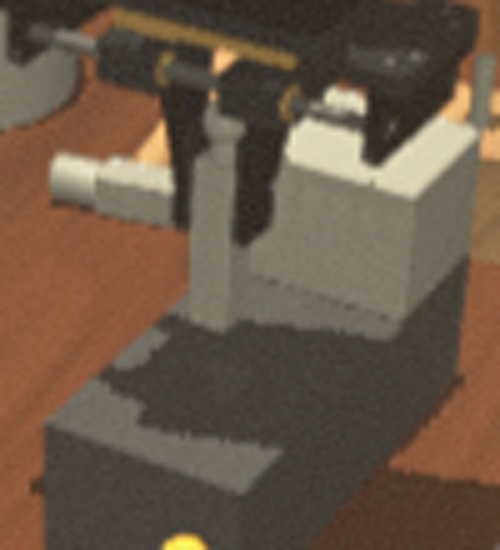

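```bash
python3 -c "
import cv2
im=cv2.imread('pics/e1.png');cv2.imwrite('pics/e1c.png',cv2.resize(im[135:285,235:415],None,fx=4,fy=4,interpolation=cv2.INTER_CUBIC))"
```

```text
(no output)
```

View pics/e1c.png

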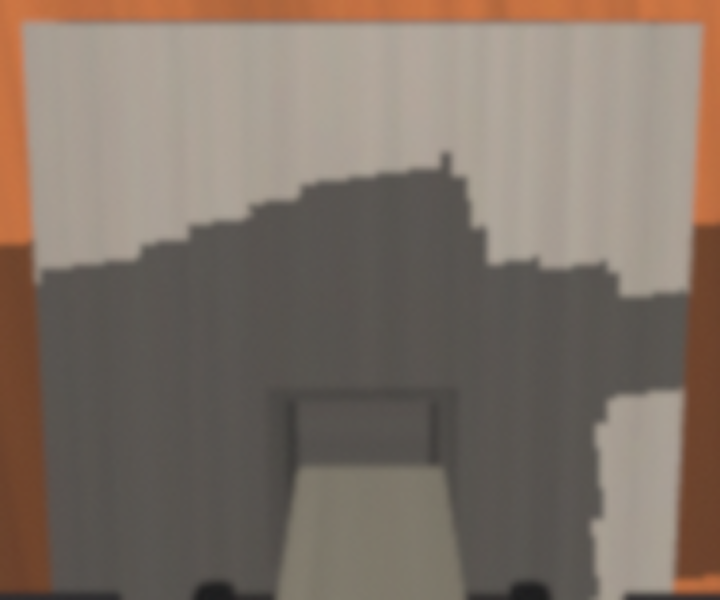

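```bash
cat > m7.py <<'E'
from m5 import *
c,s=pickle.load(open("pics/e1.pkl","rb"));W=(c['intrinsics'],c['camera_from_world'])
p=lambda x,y:((x+.5)/4+235-.5,(y+.5)/4+135-.5)
T=toolT(s);inv=np.linalg.inv(T)
t=lambda q,z:((inv@np.append(back(W,p(*q),z),1))[:2]*1000).round(2)
print("block corners",t((22,22),.075),t((704,22),.075))
print("socket outer far corners",t((270,391),.075),t((455,391),.075))
fz=s['ee_pos'][2]-.0459
print("foot far corners",t((297,466),fz),t((445,466),fz))
E
python3 m7.py
```

```text
block corners [ 69.12 -50.45] [69.2 49.3]
socket outer far corners [ 13.75 -15.03] [13.78 13.68]
foot far corners [11.65 -9.22] [11.67 10.65]
```

>>> play_rows:
  moves:
    - [[-0.19,-0.14,0],[0,0,0],1.2]
    - [[-0.19,-0.14,1],[0,0,0],1.2]
    - [[-0.19,-0.14,2.3],[0,0,0],1.2]
    - [[-0.19,-0.14,2.3],[0,0,0],1.2]
    - [[-0.19,-0.14,2.3],[0,0,0],1.2]

```text
time: 18.35
ee_pos: [0.5283, -0.0002, 0.1324]
eef_rot: [0.751, 0.66, -0.0, -0.0]
ft_force: [0.6, 0.0, -3.3]
width: 0.0197
```

```bash
python3 snap.py e2 wrist 235 135 180 150 4; python3 -c "
from bench import *;s=read_state();print(s['ee_pos'],s['ft_force'])"
```

```text
18.4 [ 5.28455587e-01 -2.51083524e-04  1.32714934e-01]
[ 5.28455587e-01 -2.51083524e-04  1.32714934e-01] [-0.68020693  0.03366114 -2.92292372]
```

View pics/e2.png

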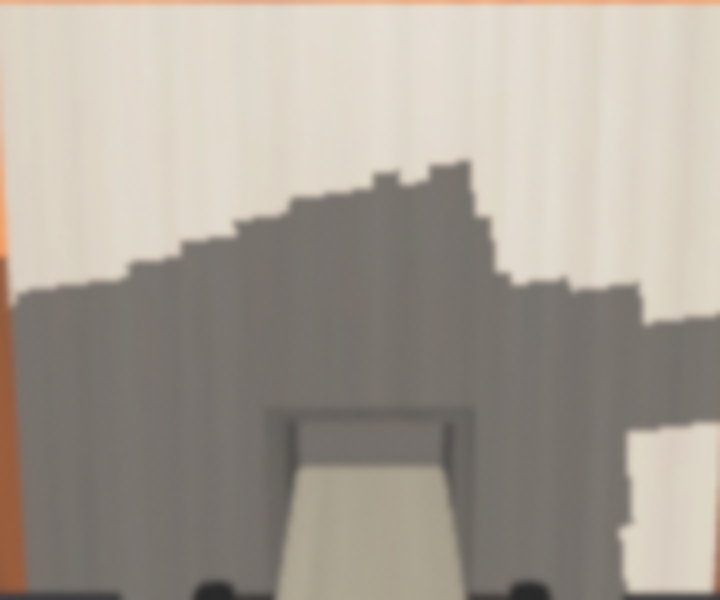

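```bash
sed -e 's/e1.pkl/e2.pkl/' -e 's/(22,22)/(5,4)/;s/(704,22)/(705,4)/;s/270,391/268,408/;s/455,391/472,408/' m7.py > m8.py; python3 m8.py
```

```text
block corners [ 71.36 -47.48] [71.43 44.8 ]
socket outer far corners [ 16.55 -13.67] [16.58 15.02]
foot far corners [11.43 -9.1 ] [11.45 10.78]
```

>>> play_rows:
  moves:
    - [[0.05,0,0.5],[0,0,0],1.2]
    - [[0.05,0,1.1],[0,0,0],1.2]
    - [[0.05,0,1.7],[0,0,0],1.2]
    - [[0.05,0,2.2],[0,0,0],1.2]
    - [[0.05,0,2.2],[0,0,0],1.2]

```text
time: 19.02
ee_pos: [0.528, 0.0001, 0.1101]
eef_rot: [0.751, 0.66, -0.0, -0.0]
ft_force: [-0.3, -0.1, -2.6]
width: 0.0197
```

>>> play_rows:
  moves:
    - [[0,0,0.6],[0,0,0],1.2]
    - [[0,0,1.2],[0,0,0],1.2]
    - [[0,0,1.8],[0,0,0],1.2]
    - [[0,0,2.3],[0,0,0],1.2]
    - [[0,0,2.6],[0,0,0],1.2]
    - [[0,0,2.8],[0,0,0],1.2]

```text
time: 19.77
ee_pos: [0.5285, 0.0002, 0.0828]
eef_rot: [0.751, 0.66, 0.0, 0.0]
ft_force: [-7.5, -0.9, 17.6]
width: 0.0199
```

>>> play_rows:
  moves:
    - [[0,0,-0.1],[0,0,0],1.5]
    - [[0,0,-0.1],[0,0,0],3]
    - [[0,0,-0.1],[0,0,0],5]
    - [[0,0,-0.1],[0,0,0],5]
    - [[0,0,-3],[0,0,0],5]
    - [[0,0,-9],[0,0,0],5]
    - [[0,0,-15],[0,0,0],5]
    - [[0,0,-20],[0,0,0],5]

```text
time: 20.78
ee_pos: [0.5284, 0.0003, 0.2852]
eef_rot: [0.751, 0.66, 0.001, 0.001]
ft_force: [0.9, -0.1, 0.1]
width: 0.0498
```

>>> play_rows:
  moves:
    - [[-4,-5,-3],[0,0,0],5]
    - [[-8,-10,-3],[0,0,0],5]
    - [[-12,-12,-3],[0,0,0],5]
    - [[-12,-12,-3],[0,0,0],5]

```text
time: 21.28
ee_pos: [0.3919, -0.1065, 0.313]
eef_rot: [0.753, 0.658, -0.0, 0.001]
ft_force: [0.1, 0.6, -1.0]
width: 0.0498
```

```bash
python3 snap.py f1 wrist; python3 snap.py f1s scene; python3 snap.py f1d side; python3 -c "
import cv2
a=cv2.imread('pics/f1s.png');cv2.imwrite('pics/f1sc.png',cv2.resize(a[190:320,205:365],None,fx=5,fy=5,interpolation=cv2.INTER_CUBIC)[:600])
a=cv2.imread('pics/f1d.png');cv2.imwrite('pics/f1dc.png',cv2.resize(a[170:290,300:420],None,fx=5,fy=5,interpolation=cv2.INTER_CUBIC))"
```

```text
21.325 [ 0.39322664 -0.10449898  0.31293269]
21.375 [ 0.39395854 -0.10330096  0.31280264]
21.425 [ 0.39432835 -0.10265375  0.3126654 ]
```

View pics/f1s.png

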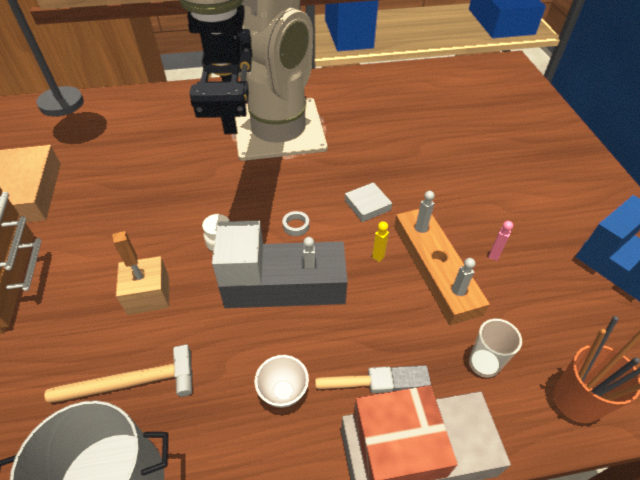

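View pics/f1sc.png

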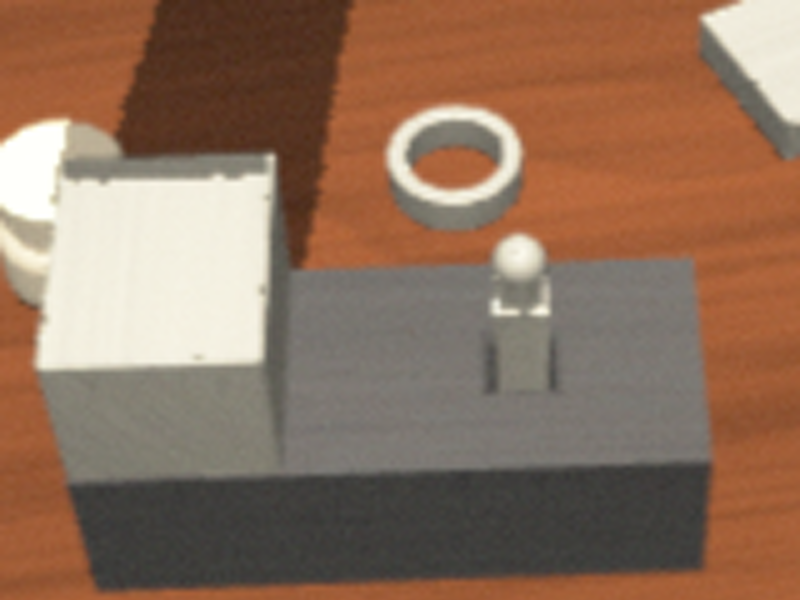

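View pics/f1d.png

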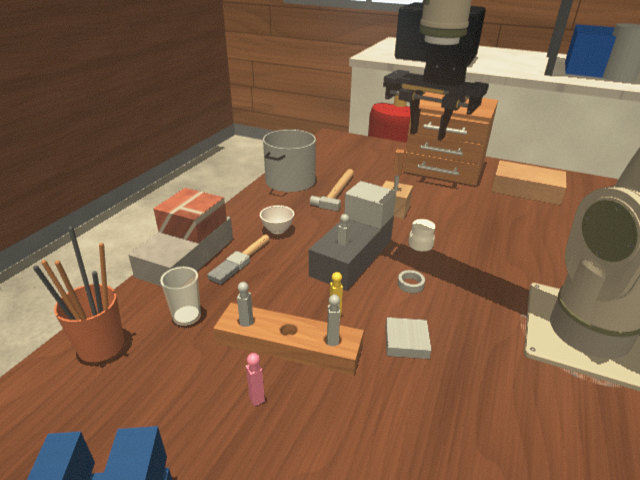

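View pics/f1dc.png

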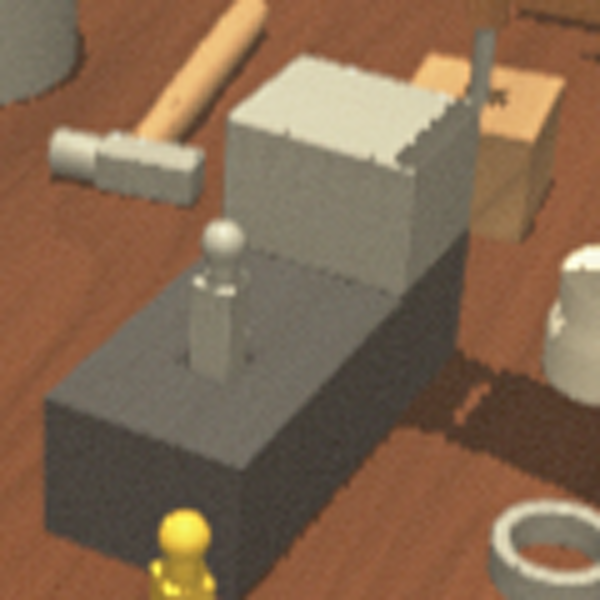

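```bash
python3 - <<'E'
from H import *
p=lambda x,y:np.array(((x+.5)/5+205-.5,(y+.5)/5+190-.5));d=lambda x,y:np.array(((x+.5)/5+300-.5,(y+.5)/5+170-.5))
print(tri((SC,p(519,258)),(SI,d(224,242))))
q=lambda x,y:np.array(((x+.5)/5+90-.5,(y+.5)/5+210-.5))
# rod top in b7s crop, expected z .18 at rod stand
print([(q(148,128)),proj(*SC,[.4985,-.322,.18]),proj(*SC,[.4985,-.322,.205])])
from bench import *
s=read_state();print(s['time'],s['width'],s['ft_force'],s['ee_pos'])
E
```

```text
(array([0.52693061, 0.0020019 , 0.13385511]), array([-0.10339912, -0.11728408, -0.15836357,  0.10052012]))
[array([119.2, 235.2]), array([[118.43261619, 235.86581533]]), array([[113.53166682, 226.06002321]])]
21.425 0.050103149268602515 [-0.03630717 -0.55539028 -0.15514386] [ 0.39432835 -0.10265375  0.3126654 ]
```

>>> play_rows:
  moves:
    - [[0,0,0],[0,0,0],5]
    - [[0,0,0],[0,0,0],5]
    - [[0,0,0],[0,0,0],5]

```text
time: 21.8
ee_pos: [0.3941, -0.1031, 0.3124]
eef_rot: [0.751, 0.66, -0.0, -0.0]
ft_force: [-0.4, 0.1, 0.8]
width: 0.0495
```

```bash
python3 -c "
from bench import *
print(close_job())"
```

```text
the job is handed in; nothing more can be done
None
```

The job is done and handed in at 21.8 s; the hand-in gave no verdict. I rested the depth rod on the socket floor: contact came at 18 N with the tip about 38 mm below the mouth. I put the rod back in its stand, then stood the short stake from the centre pocket in the socket, flats square and foot on the floor, and let go.

Last checks:
- **Stake height:** the ball centre triangulates to z = 0.134 m against 0.135 m expected, so it is level with the raised face to about 1 mm.
- **Stake position:** the ball measured about 2 to 3 mm from the socket's axis as I had estimated it. That is about the limit of the camera calibration and within the 7 mm allowed.
- **Rod:** its top is within about 1 px of where it should be when fully seated in its stand.
- **Everything else:** the middle and long stakes, the bystanders and the yellow and pink look-alikes show no visible shift from the first pictures. The gripper is open and clear of everything.

One disagreement: seating the stake gave a brief sideways force of about 7.5 N, so it touched a socket wall. It still reached the floor at the right height.

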